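Fit the cam cover on the leaning bank of a V-twin engine

ROBOT

A 6-joint arm with a two-finger parallel gripper is mounted at the origin on the work surface. World frame = base frame: x ahead of the robot, y to its left, z up, the work surface at z = 0. Lengths are in m, angles in rad, forces in N, time in s.
With the tool pointing down it reaches from about 0.25 to 0.725 m from the base axis. Payload 4 kg.
Tool frame: the origin (TCP) lies on the centre line of the jaws, within the pads' length; the fingertips stand 11 mm ahead of it and the grasp point (between the pads) lies 8 mm behind it (bot.nose_length is the distance from the TCP to the fingertips, in m); z points along the fingers, y is the direction in which the jaws open and shut (so a half turn about z gives the same grasp; the last joint's range is limited). The gripper opens to 85 mm and grips with 20 to 120 N. Pads are 22 mm wide; open, the fingers measure 114 mm over their backs; the gripper's body (76 mm by 85 mm) begins 54 mm behind the grasp point. The pads swing forward as they close: fully open they stand 13 mm farther back than shut.
Start: joints at [1.34, 0.241, 0.005, 1.335, 0, 1.571], TCP at [0.114, 0.487, 0.242] pointing down, gripper open.
Joint ranges: [-2.72, 2.72], [-1.05, 1.87], [-1.09, 1.28], [-1.99, 2.15], [-1.42, 1.44], [-3.14, 3.14]. Speed limits (rad/s): [2.79, 2.79, 3.14, 3.14, 3.14, 3.14].

INTERFACE

Orientations are given as a unit quaternion [x, y, z, w].
In Python, from workcell import bot gives the robot as it stands.
- The arm moves only by the tool play_rows, never from a script. Its argument "plan" is one flat list of numbers, 6 for each row, row after row: the shift along the tool's x, y, z in mm, then the turn, a rotation vector about the tool's x, y, z in rad. A call has 1 to 20 rows; each row shifts and turns the commanded pose from where the row before left it, along the tool's axes as they then stand; what a row does not reach is not made up. A row lasts 1/8 s, in which the tool goes at most 62.5 mm and 10.7 degrees, less where a joint would pass 70% of its speed; a pose out of reach is approached as far as the arm can. A call with a gripper value outside its range is refused whole. "hand" is the opening in per cent of the stroke, from 0 (shut) to 100 (fully open), set as the call begins (left out, the last holds). The fingers move at their own pace and stop on an object; the grip force is fixed at half the most. Time passes only in rows, so rows that do not move let the fingers close. It gives the time, the measured TCP pose, the force and the opening at its end, in the units of the state.
- bot.get_obs(): the state, without advancing time (a new reading comes with each control period).
- bot.camera(name): name is "side" or "top" or "wrist"; returns a dict with "frame" (400x640x3 uint8, blue, green, red), "range_z" (400x640 float32, m along the optical axis (not along the pixel's ray), 0 where there is no reading), "K" (3x3 intrinsics, pixels), "cam_to_world" (4x4, takes a point from camera to world coordinates). Camera axes: x right, y down, z forward; pixel columns grow to the right and rows downward; lengths in m; the calibration is good to about 2 mm. A picture is of the moment at which its call begins.
- bot.job_done(): hands the job in, once; it reports no verdict.
Trained networks look in the newest picture that a camera, given by its name, has taken for a name from the list of things; names that differ only in an ending like _2 or _b are one class to them, and where a whole thing is asked for, a point or a joint stands for the part that bears it (a point fixed in the world has none). Each returns a list of dicts, best first, with "p" (0 to 1); they miss things now and then, are a little off and sometimes report something else, mostly with a low value. They report only what shows in the picture. A call takes as long as a camera call. They do not tell look-alikes from the thing itself.
- bot.outline_of(query, camera): "mask" (400x640 bool, what is visible of it) and "point" ([row, column] in pixels, amid what is visible of it).
The state is a dict: "clock": time; "joint_pos": joint angles; "joint_vel": joint speeds; "tau": joint torques, N m; "eef_pos": TCP position; "tool_rot": TCP orientation; "ft_force": force on the tool from outside, world axes, zero at the start; "ft_torque": the same for the moment, N m; "grip_width": finger opening in m.
Only numpy, scipy, OpenCV 4.12 (cv2) and the standard library are available. Lean on these libraries where they do the work, as an engineer would, in place of code of your own. Each camera call takes 0.05 s, during which the arm holds its last target.

TASK

Fit the loose blue cam cover to the open, leaning cylinder head of the V-twin: pick it up from the rubber mat, turn it so that its breather elbow is at the flywheel end (as on the finished bank), and lower it gently and square over the two guide pins until it sits flush on the gasket all round. Keep hold of it until it is down, then let go and draw clear; do not move the other things on the bench.

Things in the scene. Friction and masses are not known exactly. Their poses are not given: they have to be found in the camera images.
- cover_center (a point): Loose blue cast cam cover, 0.35-0.55 kg, 92 x 154 mm, 55 high, lying flange down on a 5 mm black rubber mat. Point: its centre, 27.5 mm above its flat underside. x across, y along it to the breather, z out of its top. Flange 10 mm thick; on it a hollow dome 56 wide (x; flat sides 45 high) and 108 long: grip it across x at mid-length. The flange stands out 18 mm past the dome on each long side.
- breather (a point): On the loose cover: top of its aluminium breather elbow, which rises from the roof at y = +36 mm to about 25 mm above the roof and points along +y, ending at y = 79 mm; the point is 36 mm to +y and 52 mm above the cover's centre. Same axes as the cover.
- hole_fly (a point): On the loose cover: centre of the flange hole at the breather end (13 mm diameter, right through the 10 mm flange), at the underside: 64 mm to +y of the cover's centre and 27.5 mm below it. Same axes as the cover.
- hole_far (a point): On the loose cover: centre of the other flange hole (13 mm diameter), at the underside: 64 mm to -y of the cover's centre and 27.5 mm below it. Same axes as the cover.
- head: Open cylinder head, fixed; camshaft and springs show in it. Origin: centre of its tan cork gasket face (92 x 154 mm rim), 263 mm above the bench. z: out of the face along the guide pins, 35 deg from vertical. y: level, to the flywheel end. x: up the slope to the other bank. The camshaft rises 14 mm above the face. With the cover home its centre is at (0, 0, 27.5 mm) here and its axes match these.
- pin_fly (a point): Tip of the steel guide pin at the flywheel end of the open head: 10 mm diameter, 40 mm high above the gasket face, its last 11 mm tapering to 3.6 mm; at (0, +64, 40) mm in the head's frame, same axes.
- pin_far (a point): Tip of the other, equal guide pin, at (0, -64, 40) mm in the head's frame, same axes.
- engine: V-twin engine on a blue base plate (300 x 240 mm) bolted to the bench, 310 mm high. Origin under its middle, z up, y along the crankshaft (95 mm up) to the flywheel, a dark disc of 164 mm diameter with a bright rim. The open bank leans to -x; the other bank leans to +x and already wears its own cover, held by nuts.
- lube_mid (a point): White bottle of assembly lube with black cap, 64 mm in diameter, 190 mm high; this is its middle. Leave it alone.
- piston_mid (a point): Loose aluminium piston standing on the bench, 60 mm in diameter, 46 mm high; this is its middle. Leave it alone.
- spanner: Steel spanner 180 mm long lying on the bench; origin at the middle of its underside, x along it. Leave it alone.
- tray_mid (a point): Red open parts tray 100 x 150 x 35 mm; this is its middle. Leave it alone.
Things that resemble listed ones, but are neither listed nor needed, are in the scene too. There is more than one size of the part that bears cover_center; the job needs the largest.

How it is judged:
By the outcome, as a careful person would: the job done as asked, in the order asked, and still so for the second after the job is handed in, with the robot touching nothing.
It also fails if it takes over 42 s, if anything falls off the work surface, if the arm or the gripper's body presses on something with over 40 N, if the wrist force passes 120 N, or if a joint passes its speed limit or range.

## Working session

There is one attempt and no reset: what is moved stays moved. The work goes in short steps, Python scripts to look and compute and a tool call to move; the robot and the scene stay as the last step left them, time stands still between calls to the robot, and variables do not carry over. Pictures are saved under pics/ and viewed, and the job is handed in when it is done.

Besides the shell and the picture viewer there is one more tool, called after "Emit:" as name(argument=value, ...) on one line, values as JSON. play_rows: Moves the arm, as the interface text tells. Its arguments: {"type":"object","properties":{"plan":{"type":"array","items":{"type":"number"}},"hand":{"type":"number"}},"required":["plan"]}

```bash
ls; mkdir -p pics; python3 - <<'E'
from workcell import bot
import cv2,numpy as np,pickle
d={}
for n in("side","top","wrist"):
    c=bot.camera(n);d[n]=c;cv2.imwrite(f"pics/a_{n}.png",c["frame"])
    print(n,c["K"][0,0],c["K"][:2,2],np.round(c["cam_to_world"],3).tolist())
pickle.dump(d,open("a.pkl","wb"))
o=bot.get_obs();print({k:np.round(v,3) for k,v in o.items()})
E
```

```text
pics
side 361.5639556523378 [320.78163303 196.15608609] [[0.999, -0.033, 0.017, 0.492], [-0.036, -0.721, 0.692, -0.855], [-0.011, -0.692, -0.722, 1.033], [0.0, 0.0, 0.0, 1.0]]
top 362.9683931741007 [317.89016387 202.2199833 ] [[0.016, -0.997, 0.075, 0.458], [-1.0, -0.014, 0.024, -0.07], [-0.023, -0.075, -0.997, 1.106], [0.0, 0.0, 0.0, 1.0]]
wrist 319.71088918975994 [321.01518884 207.03093646] [[0.228, 0.925, 0.304, 0.036], [0.974, -0.217, -0.072, 0.504], [-0.0, 0.313, -0.95, 0.373], [0.0, 0.0, 0.0, 1.0]]
{'clock': np.float64(0.15), 'joint_pos': array([ 1.34 ,  0.241,  0.004,  1.335, -0.   ,  1.571]), 'joint_vel': array([ 0.   , -0.001,  0.005,  0.   , -0.002,  0.002]), 'tau': array([-1.0000e-03, -3.7264e+01,  2.5264e+01,  1.2000e-02, -0.0000e+00,
       -0.0000e+00]), 'eef_pos': array([0.114, 0.486, 0.242]), 'tool_rot': array([ 0.115,  0.993, -0.001, -0.   ]), 'ft_force': array([0.34 , 0.827, 0.331]), 'ft_torque': array([ 0.007,  0.013, -0.023]), 'grip_width': np.float64(0.086)}
```

View pics/a_top.png

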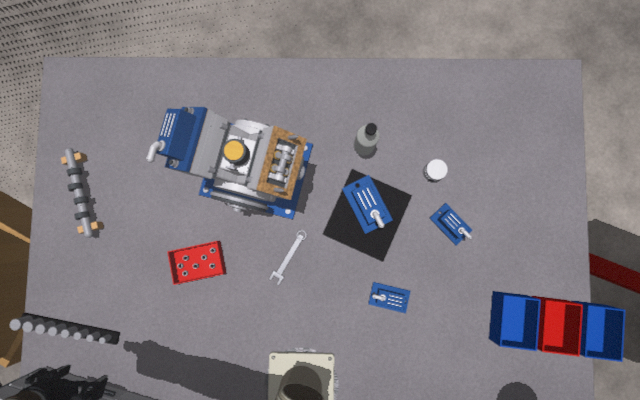

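View pics/a_side.png

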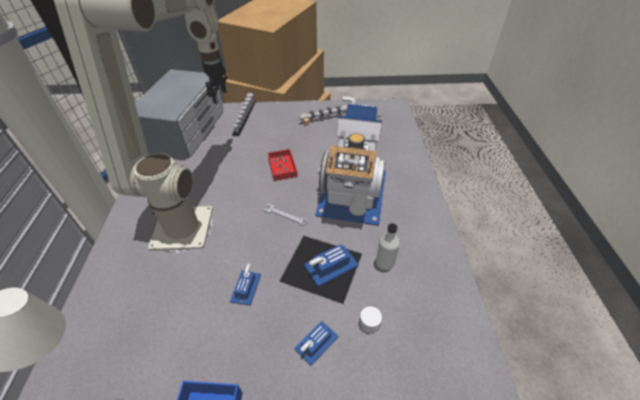

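View pics/a_wrist.png

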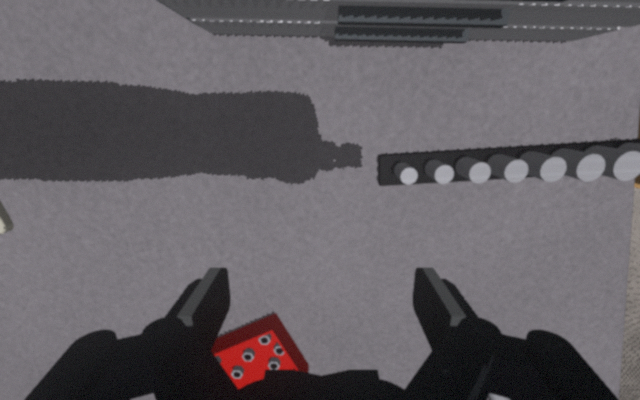

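Loose cover candidates in the top view: (367,205) on the mat, (452,224) and (390,297). The one on the mat looks largest and lies on the black mat, so it fits. I'll check it in an enlarged crop with measurements.

```bash
cat > h.py <<'E'
import numpy as np,cv2,pickle
from scipy.spatial.transform import Rotation as R
def cloud(c,ds=1):
    K=c["K"];z=c["range_z"];v,u=np.mgrid[:400,:640]
    p=np.stack([(u-K[0,2])/K[0,0]*z,(v-K[1,2])/K[1,1]*z,z],-1)
    T=c["cam_to_world"];return p@T[:3,:3].T+T[:3,3]
def proj(c,P):
    T=np.linalg.inv(c["cam_to_world"]);p=np.atleast_2d(P)@T[:3,:3].T+T[:3,3]
    q=p@c["K"].T;return q[:,:2]/q[:,2:]
E
python3 - <<'E'
from h import *
from workcell import bot
d=pickle.load(open("a.pkl","rb"))
for n in("top","side"):
    W=cloud(d[n])
    for q in("cover_center","head","engine","breather","hole_fly","hole_far","pin_fly","pin_far"):
        for r in bot.outline_of(q,n)[:4]:
            m=r["mask"]&(d[n]["range_z"]>0);P=W[m]
            if len(P):
                v,u=np.array(r["point"]).astype(int)
                s=np.sort(np.sqrt(np.abs(np.linalg.eigvalsh(np.cov(P.T)))))[::-1] if len(P)>3 else 0
                print(n,q,round(r["p"],2),"px",u,v,m.sum(),"W",np.round(W[v,u],3),"med",np.round(np.median(P,0),3),"zmax",P[:,2].max().round(3),"sd",np.round(s,3))
a=cv2.resize(d["top"]["frame"][80:330,130:520],None,fx=2,fy=2,interpolation=cv2.INTER_CUBIC)
cv2.imwrite("pics/b.png",a)
a=cv2.resize(d["side"]["frame"][80:370,220:420],None,fx=2,fy=2,interpolation=cv2.INTER_CUBIC)
cv2.imwrite("pics/c.png",a)
E
```

```text
top cover_center 0.74 px 386 294 860 W [ 0.276 -0.244  0.041] med [ 0.267 -0.253  0.034] zmax 0.062 sd [0.032 0.019 0.017]
top cover_center 0.72 px 446 225 877 W [ 0.477 -0.417  0.042] med [ 0.48  -0.434  0.029] zmax 0.062 sd [0.032 0.019 0.015]
top cover_center 0.59 px 365 203 1575 W [ 0.536 -0.18   0.062] med [ 0.533 -0.186  0.042] zmax 0.089 sd [0.044 0.026 0.024]
top head 0.72 px 273 162 3443 W [0.615 0.059 0.261] med [0.613 0.054 0.261] zmax 0.298 sd [0.047 0.037 0.034]
top engine 0.88 px 233 157 11833 W [0.623 0.151 0.274] med [0.624 0.16  0.255] zmax 0.332 sd [0.106 0.084 0.053]
top breather 0.86 px 369 202 1572 W [ 0.539 -0.191  0.061] med [ 0.533 -0.185  0.043] zmax 0.089 sd [0.044 0.027 0.023]
top breather 0.65 px 385 297 894 W [ 0.268 -0.24   0.044] med [ 0.267 -0.252  0.024] zmax 0.062 sd [0.032 0.019 0.018]
top breather 0.55 px 448 223 859 W [ 0.482 -0.421  0.045] med [ 0.48  -0.434  0.033] zmax 0.062 sd [0.032 0.019 0.016]
top hole_fly 0.92 px 390 296 900 W [ 0.271 -0.255  0.044] med [ 0.267 -0.253  0.022] zmax 0.062 sd [0.032 0.019 0.018]
top hole_fly 0.81 px 450 225 9
[... 2358 characters left out ...]
hole_far 0.63 px 248 284 705 W [ 0.277 -0.268  0.039] med [ 0.268 -0.273  0.028] zmax 0.059 sd [0.031 0.019 0.013]
side hole_far 0.62 px 314 344 914 W [ 0.477 -0.461  0.037] med [ 0.482 -0.454  0.034] zmax 0.06 sd [0.031 0.02  0.014]
side pin_fly 0.78 px 351 167 1736 W [0.614 0.029 0.244] med [0.613 0.031 0.248] zmax 0.294 sd [0.044 0.04  0.03 ]
side pin_fly 0.44 px 368 319 434 W [ 0.633 -0.399  0.045] med [ 0.638 -0.4    0.043] zmax 0.053 sd [0.018 0.015 0.009]
side pin_fly 0.19 px 328 264 1164 W [ 0.527 -0.217  0.056] med [ 0.535 -0.211  0.041] zmax 0.085 sd [0.042 0.026 0.016]
side pin_far 0.84 px 353 165 1674 W [0.62  0.03  0.252] med [0.615 0.031 0.25 ] zmax 0.294 sd [0.043 0.036 0.028]
```

View pics/b.png

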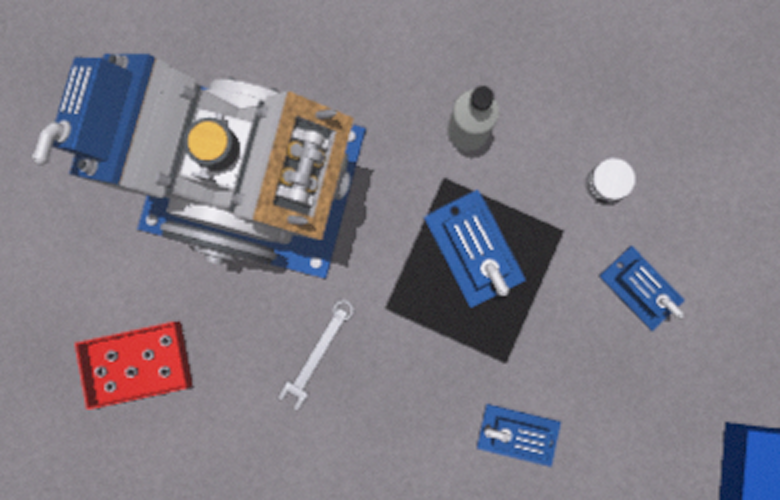

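View pics/c.png

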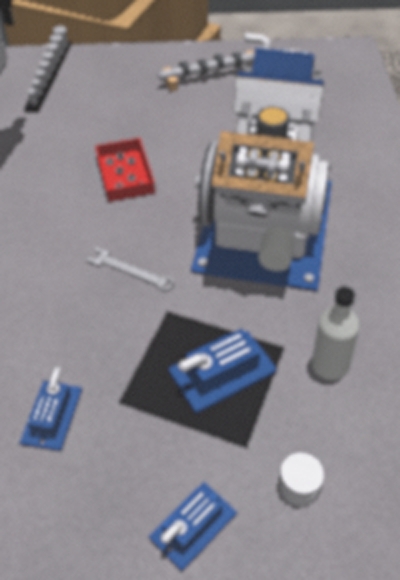

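The crop at (470,245) in the enlarged view shows the largest cover lying on the black mat. Its top is at 89 mm in depth, against 62 mm for the other two. The elbow points toward the lower right of the image. The flywheel end of the engine is toward the robot (bottom of the image). Next I fit the poses.

```bash
cat >> h.py <<'E'
from scipy.optimize import minimize,least_squares
def box(x0,x1,y0,y1,z0,z1): return np.array([[x,y,z] for x in(x0,x1) for y in(y0,y1) for z in(z0,z1)],float)/1000
COV=[box(-46,46,-77,77,-27.5,-17.5),box(-28,28,-54,54,-17.5,27.5)]
def raster(c,P,S=4):
    m=np.zeros((400*S,640*S),np.uint8)
    for pts in P:
        h=cv2.convexHull((proj(c,pts)*S+(S-1)/2).astype(np.float32)).round().astype(np.int32)
        cv2.fillConvexPoly(m,h,255)
    return cv2.resize(m,(640,400),interpolation=cv2.INTER_AREA)/255.
def bluemask(c):
    f=c["frame"].astype(int);return (f[...,0]>f[...,2]+35)
def Rz(a): return R.from_euler("z",a).as_matrix()
E
python3 - <<'E'
from h import *
d=pickle.load(open("a.pkl","rb"))
for n in("top","side"):
    c=d[n];W=cloud(c);b=bluemask(c)
    near=np.hypot(W[...,0]-.53,W[...,1]+.195)<.13
    m=(b&near).astype(float)
    # white stripes/elbow inside hull: fill
    cs,_=cv2.findContours(m.astype(np.uint8),cv2.RETR_EXTERNAL,cv2.CHAIN_APPROX_NONE)
    k=max(cs,key=cv2.contourArea);mm=np.zeros((400,640),np.uint8);cv2.drawContours(mm,[k],-1,1,-1)
    def f(p,z=.0325):
        P=[B@Rz(p[2]).T+[p[0],p[1],z] for B in COV]
        return np.abs(raster(c,P)-mm)[near].sum()
    best=None
    for a0 in np.arange(-2.9,-1.5,.2)+0:
        r=minimize(lambda q:f([q[0]*.01,q[1]*.01,q[2]*.1]),[53,-19.5,(a0-0)*10],method="Nelder-Mead",options=dict(xatol=.005,fatol=.1,initial_simplex=None))
        if best is None or r.fun<best.fun: best=r
    q=best.x;print(n,q[0]*.01,q[1]*.01,q[2]*.1,"res",best.fun,mm.sum())
    # depth
    for lab,zz in(("roof",(.045,.068)),("mat",(-.01,.012)),("fl",(.012,.025))):
        s=b&near&(W[...,2]>zz[0])&(W[...,2]<zz[1]); 
        if s.sum(): print(lab,s.sum(),np.median(W[s],0).round(4))
    dk=near&(c["frame"].sum(-1)<110); print("dark z",np.median(W[dk],0).round(4)); 
    br=(np.hypot(W[...,0]-.4,W[...,1]+.1)<.04);print("bench",np.median(W[br],0).round(4))
E
```

```text
top 0.5386982554106816 -0.19043243352239222 -1.0877631815928386 res 163.3529411764706 1526
roof 582 [ 0.5363 -0.1857  0.0607]
mat 114 [ 0.5707 -0.2125  0.007 ]
fl 700 [ 0.5359 -0.1792  0.0158]
dark z [ 0.4651 -0.225   0.0065]
bench [ 0.3998 -0.0997  0.0009]
side 0.5385585269797951 -0.18937684548586134 -1.0771266935569817 res 184.89803921568625 1131
roof 407 [ 0.5414 -0.1937  0.0577]
mat 205 [ 0.5358 -0.2079  0.0103]
fl 347 [ 0.5358 -0.218   0.014 ]
dark z [nan nan nan]
bench [ 0.3998 -0.1005 -0.0016]
  return _methods._mean(a, axis=axis, dtype=dtype,
  ret = um.true_divide(
```

```bash
python3 - <<'E'
from h import *
d=pickle.load(open("a.pkl","rb"))
def Rh(yaw): # head axes: y level, z tilted 35deg toward -x_e
    return Rz(yaw)@R.from_euler("y",-35,degrees=True).as_matrix()
for n in("top","side"):
    c=d[n];W=cloud(c);f=c["frame"].astype(int)
    near=np.linalg.norm(W-[.613,.05,.263],axis=-1)<.12
    cork=near&(f[...,2]>f[...,0]+45)&(f[...,2]<215)
    cork&=~((f[...,2]>f[...,0]+110)&(W[...,2]>.295))
    P=W[cork];
    q=P.copy()
    for _ in range(5):
        m=q.mean(0);nn=np.linalg.svd(q-m)[2][2];nn*=np.sign(nn[2]);e=(P-m)@nn;q=P[np.abs(e)<.006]
    print(n,cork.sum(),len(q),"centre",m.round(4),"n",nn.round(3),"tilt",np.degrees(np.arccos(nn[2])).round(2),"z-yaw",np.degrees(np.arctan2(nn[1],nn[0])))
    vis=c["frame"].copy();vis[cork]=(0,255,0)
    mm=np.zeros((400,640),np.uint8)
    cs,_=cv2.findContours(cork.astype(np.uint8),cv2.RETR_EXTERNAL,cv2.CHAIN_APPROX_NONE)
    k=max(cs,key=cv2.contourArea);cv2.drawContours(mm,[k],-1,1,-1)
    B=box(-46,46,-77,77,0,0)
    def fn(p):
        return np.abs(raster(c,[B@Rh(p[2]).T+[p[0],p[1],.263]])-mm).sum()
    best=None
    for a0 in (1.3,1.4,1.5,1.6):
        r=minimize(lambda q:fn([q[0]*.01,q[1]*.01,q[2]*.1]),[m[0]*100,m[1]*100,a0*10],method="Nelder-Mead")
        if best is None or r.fun<best.fun: best=r
    q=best.x*[.01,.01,.1];print(q,"res",best.fun,mm.sum())
    Hc=np.array([q[0],q[1],.263]);
    for s in(1,-1):
        for hz in (0,.04):
            u=proj(c,Hc+Rh(q[2])@[0,s*.064,hz])[0];print(s,hz,u.round(1));cv2.circle(vis,tuple(u.round().astype(int)),1,(0,0,255),-1)
    u0=proj(c,Hc)[0].astype(int);cr=vis[u0[1]-60:u0[1]+60,u0[0]-60:u0[0]+60];cr2=c["frame"][u0[1]-60:u0[1]+60,u0[0]-60:u0[0]+60]
    cv2.imwrite(f"pics/e_{n}.png",cv2.resize(np.hstack([cr,cr2]),None,fx=3.3,fy=3.3,interpolation=cv2.INTER_CUBIC))
E
```

```text
top 1217 1161 centre [0.6114 0.0409 0.2654] n [-0.136 -0.557  0.82 ] tilt 34.96 z-yaw -103.73841602274821
[0.61211    0.03735818 1.33335783] res 132.75294117647059 2201
1 0 [274.8 189.4]
1 0.04 [282.6 190.3]
-1 0 [288.8 137.3]
-1 0.04 [297.1 136. ]
side 706 636 centre [0.6127 0.0372 0.2611] n [-0.136 -0.553  0.822] tilt 34.69 z-yaw -103.81407226161134
[0.61272737 0.03524859 1.31820661] res 73.93725490196078 1257
1 0 [331.3 158.7]
1 0.04 [330.  155.4]
-1 0 [370.3 164. ]
-1 0.04 [370.3 160.8]
```

View pics/e_top.png

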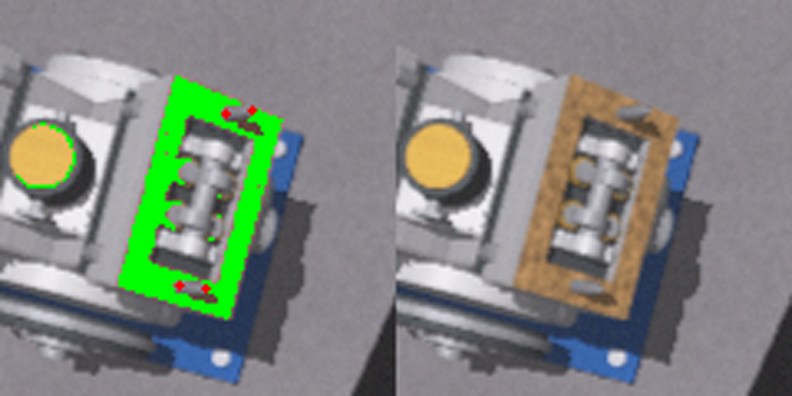

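View pics/e_side.png

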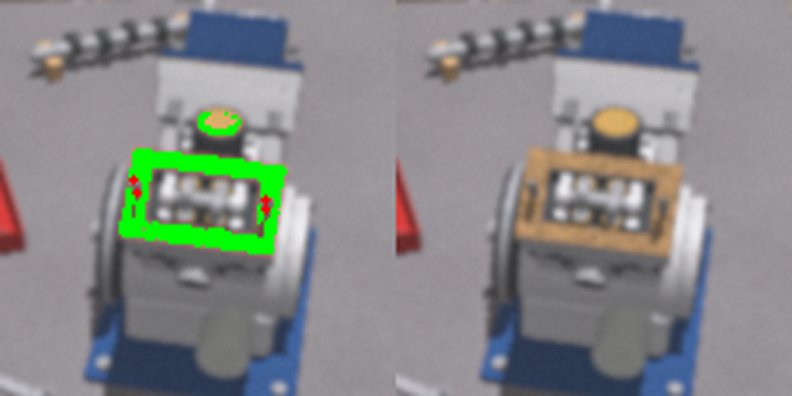

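```bash
cat >> h.py <<'E'
def Rh(yaw): return Rz(yaw)@R.from_euler("y",-35,degrees=True).as_matrix()
def plan(p0,q0,p1,R1,n,dec=1):
    Rc=R.from_quat(q0);p=np.array(p0,float);R1=R.from_matrix(R1)
    D=(Rc.inv()*R1).as_rotvec();st=np.round(D/n,4);out=[]
    for i in range(n):
        tgt=p0+(np.array(p1)-p0)*(i+1)/n
        s=np.round(Rc.inv().apply(tgt-p)*1000,dec);out+=[*s,*st]
        p=p+Rc.apply(s/1000);Rc=Rc*R.from_rotvec(st)
    print("n",n,"per-row mm",np.linalg.norm(np.array(p1)-p0)/n*1000,"deg",np.degrees(np.linalg.norm(D))/n)
    print("["+",".join(f"{v:g}" for v in out)+"]")
    return out
TC=np.diag([1.,1,1]) 
def toolR(Rc): # tool y=+cover x, tool z=-cover z, tool x=cover y
    return np.stack([Rc[:,1],Rc[:,0],-Rc[:,2]],1)
E
python3 - <<'E'
from h import *
from workcell import bot
o=bot.get_obs()
plan(o["eef_pos"],o["tool_rot"],[.5385,-.19,.21],toolR(Rz(2.059)),16,0)
E
```

```text
n 16 per-row mm 49.95746907829212 deg 2.574700402042305
[-35,-35,2,0,0,-0.0449,-34,-37,2,0,0,-0.0449,-33,-38,2,0,0,-0.0449,-30,-40,2,0,0,-0.0449,-29,-40,2,0,0,-0.0449,-26,-43,2,0,0,-0.0449,-25,-43,2,0,0,-0.0449,-23,-44,2,0,0,-0.0449,-21,-46,2,0,0,-0.0449,-19,-46,2,0,0,-0.0449,-17,-47,2,0,0,-0.0449,-14,-48,2,0,0,-0.0449,-13,-48,2,0,0,-0.0449,-10,-49,2,0,0,-0.0449,-8,-49,2,0,0,-0.0449,-6,-50,2,0,0,-0.0449]
```

Emit:
play_rows(plan=[-35,-35,2,0,0,-0.045,-34,-37,2,0,0,-0.045,-33,-38,2,0,0,-0.045,-30,-40,2,0,0,-0.045,-29,-40,2,0,0,-0.045,-26,-43,2,0,0,-0.045,-25,-43,2,0,0,-0.045,-23,-44,2,0,0,-0.045,-21,-46,2,0,0,-0.045,-19,-46,2,0,0,-0.045,-17,-47,2,0,0,-0.045,-14,-48,2,0,0,-0.045,-13,-48,2,0,0,-0.045,-10,-49,2,0,0,-0.045,-8,-49,2,0,0,-0.045,-6,-50,2,0,0,-0.045], hand=100)

```text
clock: 2.95
eef_pos: [0.5401, -0.1916, 0.2102]
tool_rot: [-0.243, 0.97, 0.0, 0.0]
ft_force: [0.6, 0.8, -0.2]
grip_width: 0.0857
```

Emit:
play_rows(plan=[0,0,0,0,0,0,0,0,0,0,0,0])

```text
clock: 3.2
eef_pos: [0.5388, -0.1898, 0.2098]
tool_rot: [-0.242, 0.97, 0.001, -0.001]
ft_force: [0.2, 1.1, 0.6]
grip_width: 0.0853
```

```bash
python3 - <<'E'
from h import *
from workcell import bot
c=bot.camera("wrist");pickle.dump(c,open("w1.pkl","wb"));cv2.imwrite("pics/w1.png",c["frame"])
o=bot.get_obs();print({k:np.round(v,3) for k,v in o.items()})
print(c["cam_to_world"].round(3))
E
```

```text
{'clock': np.float64(3.25), 'joint_pos': array([-0.338,  0.397,  0.141,  1.315,  0.   , -0.828]), 'joint_vel': array([ 0.014, -0.019, -0.007, -0.   , -0.   , -0.002]), 'tau': array([-4.9500e-01, -4.3938e+01,  2.5280e+01, -5.0000e-02, -2.3000e-02,
        2.0000e-03]), 'eef_pos': array([ 0.539, -0.189,  0.21 ]), 'tool_rot': array([-0.242,  0.97 ,  0.   , -0.   ]), 'ft_force': array([-0.103,  0.518, -0.619]), 'ft_torque': array([ 0.041, -0.038,  0.021]), 'grip_width': np.float64(0.086)}
[[-0.47   0.839  0.275  0.468]
 [ 0.883  0.445  0.149 -0.228]
 [ 0.002  0.313 -0.95   0.341]
 [ 0.     0.     0.     1.   ]]
```

View pics/w1.png

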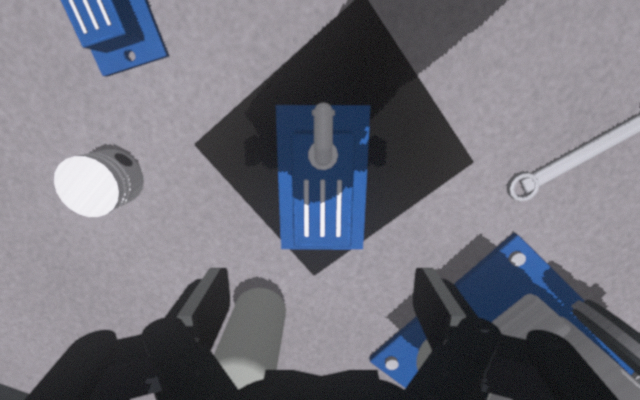

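```bash
python3 - <<'E'
from h import *
c=pickle.load(open("w1.pkl","rb"));W=cloud(c)
b=bluemask(c);near=np.hypot(W[...,0]-.5385,W[...,1]+.19)<.13
near&=(np.mgrid[:400,:640][1]>240)&(np.mgrid[:400,:640][1]<400)
m=(b&near).astype(np.uint8)
cs,_=cv2.findContours(m,cv2.RETR_EXTERNAL,cv2.CHAIN_APPROX_NONE)
k=max(cs,key=cv2.contourArea);mm=np.zeros((400,640),np.uint8);cv2.drawContours(mm,[k],-1,1,-1)
def f(p):
    return np.abs(raster(c,[B@Rz(p[2]).T+[p[0],p[1],.0325] for B in COV])-mm).sum()
r=min((minimize(lambda q:f([q[0]*.01,q[1]*.01,q[2]*.1]),[53.85+e,-19,20.59+g],method="Nelder-Mead") for e in(-.3,.3) for g in (-.3,.3)),key=lambda r:r.fun)
print(r.x*[.01,.01,.1],r.fun,mm.sum())
roof=b&near&(W[...,2]>.05)&(W[...,2]<.07);P=W[roof];print("roof",P.mean(0).round(4),cv2.minAreaRect(P[:,:2].astype(np.float32)*1000))
d=pickle.load(open("a.pkl","rb"))
v=c["frame"].copy();
for e in [raster(c,[B@Rz(r.x[2]*.1).T+[r.x[0]*.01,r.x[1]*.01,.0325]])>.5 for B in COV]:
    cs,_=cv2.findContours(e.astype(np.uint8),cv2.RETR_EXTERNAL,cv2.CHAIN_APPROX_NONE);cv2.drawContours(v,cs,-1,(0,255,255),1)
cv2.imwrite("pics/w1b.png",cv2.resize(v[80:270,200:440],None,fx=3,fy=3,interpolation=cv2.INTER_CUBIC))
Wt=cloud(d["top"]);print("bottle",Wt[130,371],Wt[150,366])
E
```

```text
[ 0.53764096 -0.1886414   2.0561788 ] 1633.3921568627452 11435
roof [ 0.5368 -0.1886  0.0598] ((537.2244262695312, -188.59255981445312), (107.93643188476562, 56.110023498535156), 27.695735931396484)
bottle [ 0.71356903 -0.1801314   0.19178467] [ 0.68666304 -0.17975817  0.07924563]
```

View pics/w1b.png

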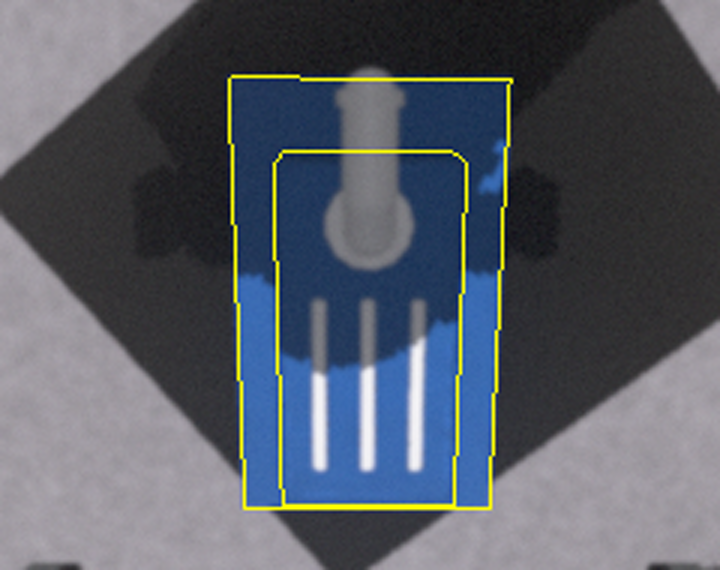

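```bash
python3 - <<'E'
from h import *
from workcell import bot
o=bot.get_obs()
plan(o["eef_pos"],o["tool_rot"],[.5373,-.1886,.030],toolR(Rz(2.055)),1,1)
E
```

```text
n 1 per-row mm 180.20643410832253 deg 0.3059713893126829
[0.9,1.2,180.2,0.0009,-0.0005,0.0052]
```

Emit:
play_rows(plan=[1,1,20,0,0,0.005,0,0,40,0,0,0,0,0,40,0,0,0,0,0,30,0,0,0,0,0,25,0,0,0,0,0,15,0,0,0,0,0,10,0,0,0,0,0,0,0,0,0,0,0,0,0,0,0])

```text
clock: 4.38
eef_pos: [0.5387, -0.1898, 0.0313]
tool_rot: [-0.24, 0.971, -0.0, 0.001]
ft_force: [-0.0, 0.2, -0.3]
grip_width: 0.0853
```

```bash
python3 - <<'E'
from h import *
from workcell import bot
c=bot.camera("wrist");cv2.imwrite("pics/w2.png",c["frame"])
o=bot.get_obs();print({k:np.round(v,4) for k,v in o.items() if k[0] in "efgt"})
E
```

```text
{'tau': array([ 5.13000e-02, -4.66214e+01,  2.04713e+01,  1.05000e-02,
        2.20000e-03,  2.00000e-04]), 'eef_pos': array([ 0.5388, -0.1899,  0.0313]), 'tool_rot': array([-2.397e-01,  9.708e-01, -5.000e-04,  8.000e-04]), 'ft_force': array([ 0.1341,  0.3247, -0.3884]), 'ft_torque': array([-0.003 , -0.0033,  0.0277]), 'grip_width': np.float64(0.0851)}
```

View pics/w2.png

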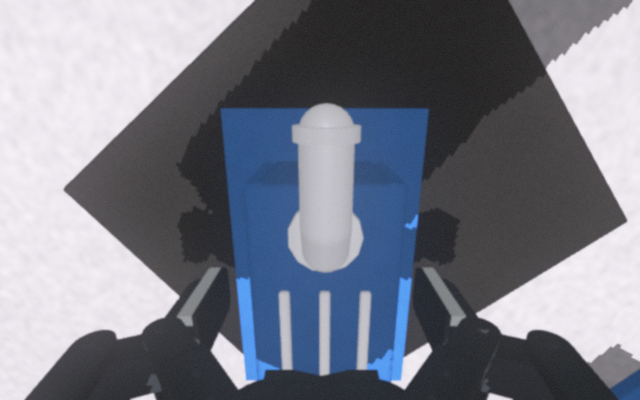

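Emit:
play_rows(plan=[0.5,1.8,1,0,0,0,0,0,0,0,0,0])

```text
clock: 4.68
eef_pos: [0.5367, -0.1882, 0.0296]
tool_rot: [-0.24, 0.971, -0.0, 0.0]
ft_force: [-0.0, -0.3, -0.3]
grip_width: 0.0855
```

Emit:
play_rows(plan=[0,0,0,0,0,0,0,0,0,0,0,0,0,0,0,0,0,0,0,0,0,0,0,0,0,0,0,0,0,0,0,0,0,0,0,0,0,0,0,0,0,0,0,0,0,0,0,0], hand=0)

```text
clock: 5.68
eef_pos: [0.5371, -0.1885, 0.0297]
tool_rot: [-0.24, 0.971, -0.0, 0.0]
ft_force: [1.6, -2.1, 4.3]
grip_width: 0.0553
```

```bash
python3 - <<'E'
from h import *
from workcell import bot
c=bot.camera("wrist");cv2.imwrite("pics/w3.png",c["frame"]);pickle.dump(c,open("w3.pkl","wb"))
o=bot.get_obs();print({k:np.round(v,4) for k,v in o.items() if k[0] in "efgt"})
E
```

```text
{'tau': array([ 8.52400e-01, -4.37937e+01,  1.82976e+01,  3.33800e-01,
        2.99300e-01, -9.00000e-04]), 'eef_pos': array([ 0.5372, -0.1885,  0.0297]), 'tool_rot': array([-2.397e-01,  9.708e-01, -4.000e-04,  4.000e-04]), 'ft_force': array([ 1.1217, -2.2835,  5.248 ]), 'ft_torque': array([-0.2436,  0.0025, -0.0569]), 'grip_width': np.float64(0.0555)}
```

View pics/w3.png

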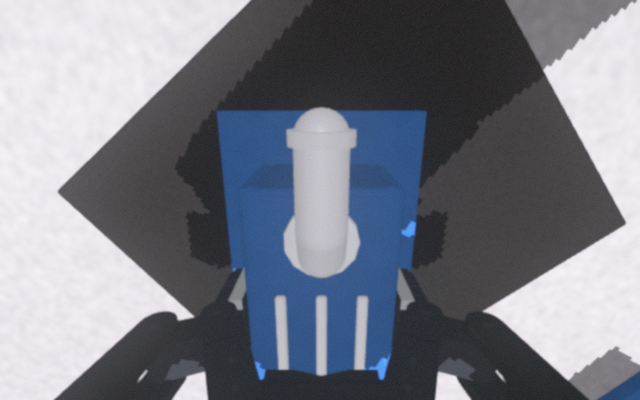

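Emit:
play_rows(plan=[0,0,-5,0,0,0,0,0,-10,0,0,0,0,0,-20,0,0,0,0,0,-35,0,0,0,0,0,-45,0,0,0,0,0,-45,0,0,0,0,0,-45,0,0,0,0,0,-40,0,0,0,0,0,-30,0,0,0,0,0,-15,0,0,0,0,0,0,0,0,0])

```text
clock: 7.1
eef_pos: [0.5368, -0.1881, 0.3202]
tool_rot: [-0.24, 0.971, -0.0, 0.001]
ft_force: [-0.2, 0.0, -4.7]
grip_width: 0.0554
```

```bash
python3 - <<'E'
from h import *
from workcell import bot
c=bot.camera("wrist");cv2.imwrite("pics/w4.png",c["frame"]);pickle.dump(c,open("w4.pkl","wb"))
o=bot.get_obs();print({k:np.round(v,4) for k,v in o.items() if k[0] in "efgt"})
Hc=np.array([.6124,.0363,.263]);Hr=Rh(1.329)
p=Hc+Hr@[0,0,.075+.0247]   # underside 75 above face
plan(o["eef_pos"],o["tool_rot"],p,toolR(Hr),12,1); print(p)
E
```

```text
{'tau': array([ 2.00000e-04, -4.77606e+01,  2.85477e+01,  1.00100e-01,
       -8.20000e-03, -0.00000e+00]), 'eef_pos': array([ 0.5364, -0.188 ,  0.3189]), 'tool_rot': array([-2.398e-01,  9.708e-01,  3.000e-04, -3.000e-04]), 'ft_force': array([-0.661 , -0.7598, -4.0562]), 'ft_torque': array([ 0.0216,  0.0095, -0.0213]), 'grip_width': np.float64(0.0557)}
n 12 per-row mm 15.144269039004172 deg 4.487097962730328
[-11.1,10,-2.1,-0.0486,-0.0185,0.0586,-10.6,10.8,-1.5,-0.0486,-0.0185,0.0586,-9.9,11.4,-0.7,-0.0486,-0.0185,0.0586,-9.3,12,0.1,-0.0486,-0.0185,0.0586,-8.5,12.5,0.7,-0.0486,-0.0185,0.0586,-7.8,12.9,1.6,-0.0486,-0.0185,0.0586,-7,13.2,2.3,-0.0486,-0.0185,0.0586,-6.1,13.5,3.2,-0.0486,-0.0185,0.0586,-5.3,13.7,3.8,-0.0486,-0.0185,0.0586,-4.3,13.7,4.7,-0.0486,-0.0185,0.0586,-3.5,13.7,5.3,-0.0486,-0.0185,0.0586,-2.6,13.7,6.1,-0.0486,-0.0185,0.0586]
[ 0.59870708 -0.01922201  0.34466946]
```

View pics/w4.png

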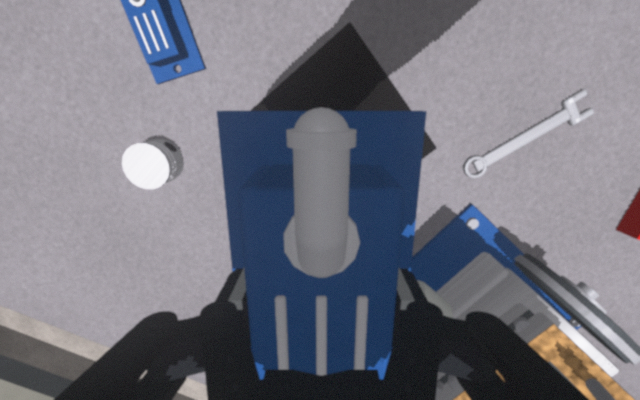

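Emit:
play_rows(plan=[-11.1,10,-2.1,-0.0486,-0.0185,0.0586,-10.6,10.8,-1.5,-0.0486,-0.0185,0.0586,-9.9,11.4,-0.7,-0.0486,-0.0185,0.0586,-9.3,12,0.1,-0.0486,-0.0185,0.0586,-8.5,12.5,0.7,-0.0486,-0.0185,0.0586,-7.8,12.9,1.6,-0.0486,-0.0185,0.0586,-7,13.2,2.3,-0.0486,-0.0185,0.0586,-6.1,13.5,3.2,-0.0486,-0.0185,0.0586,-5.3,13.7,3.8,-0.0486,-0.0185,0.0586,-4.3,13.7,4.7,-0.0486,-0.0185,0.0586,-3.5,13.7,5.3,-0.0486,-0.0185,0.0586,-2.6,13.7,6.1,-0.0486,-0.0185,0.0586,0,0,0,0,0,0,0,0,0,0,0,0])

```text
clock: 8.9
eef_pos: [0.5985, -0.0198, 0.344]
tool_rot: [0.115, 0.947, 0.298, 0.036]
ft_force: [0.2, -0.7, -4.1]
grip_width: 0.0553
```

```bash
python3 - <<'E'
from h import *
from workcell import bot
d={}
for n in("wrist","top","side"):
    c=bot.camera(n);cv2.imwrite(f"pics/p1_{n}.png",c["frame"]);d[n]=c
pickle.dump(d,open("p1.pkl","wb"))
o=bot.get_obs();print({k:np.round(v,4) for k,v in o.items() if k[0] in "efgtj"})
Hc=np.array([.6124,.0363,.263]);Hr=Rh(1.329)
Rt=R.from_quat(o["tool_rot"]).as_matrix()
print("tool in head",((o["eef_pos"]-Hc)@Hr*1000).round(2),"rot err",np.degrees(R.from_matrix(Rt.T@toolR(Hr)).as_rotvec()).round(2))
w=d["wrist"];t=d["top"]["frame"][90:260,180:420]
cv2.imwrite("pics/p1_t.png",cv2.resize(t,None,fx=3,fy=3,interpolation=cv2.INTER_CUBIC))
t=d["side"]["frame"][70:230,260:460]
cv2.imwrite("pics/p1_s.png",cv2.resize(t,None,fx=3.5,fy=3.5,interpolation=cv2.INTER_CUBIC))
E
```

```text
{'joint_pos': array([-0.3156,  0.421 ,  0.3875,  1.5885,  0.6081, -0.0897]), 'joint_vel': array([-0.0001, -0.0007,  0.002 , -0.0014,  0.0049,  0.0034]), 'tau': array([ 3.53000e-02, -4.85421e+01,  2.71229e+01,  4.60300e-01,
        2.59310e+00,  3.50000e-03]), 'eef_pos': array([ 0.599 , -0.0198,  0.3448]), 'tool_rot': array([0.1151, 0.9469, 0.2981, 0.0363]), 'ft_force': array([-0.2487, -1.0451, -4.5958]), 'ft_torque': array([-0.9816,  0.2509,  0.0405]), 'grip_width': np.float64(0.0553)}
tool in head [ -0.33  -0.42 100.11] rot err [-0.05  0.01 -0.01]
```

View pics/p1_wrist.png

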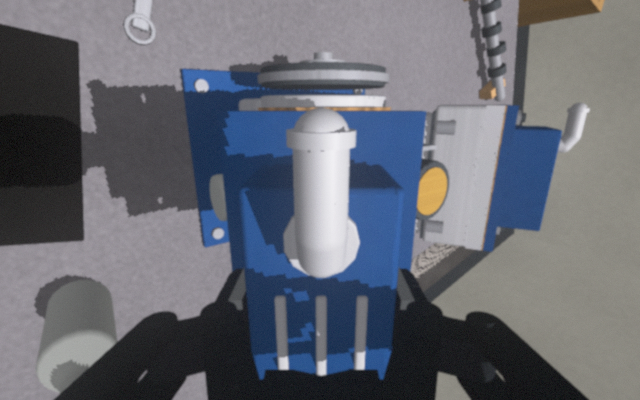

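View pics/p1_t.png

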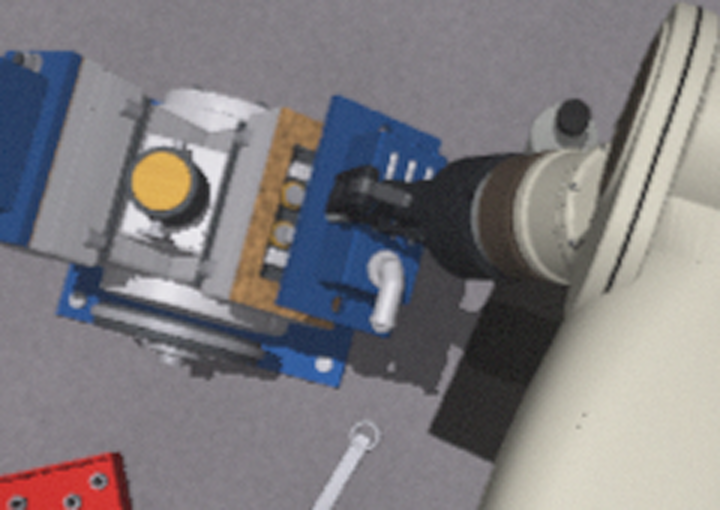

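View pics/p1_s.png

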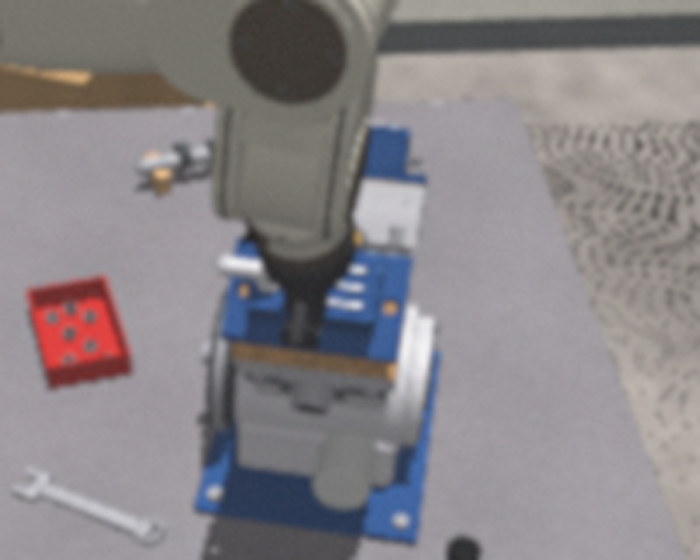

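```bash
cat >> h.py <<'E'
def crop(c,uv,h,f,marks,path):
    u0=np.round(uv).astype(int);im=c["frame"][u0[1]-h:u0[1]+h,u0[0]-h:u0[0]+h]
    im=cv2.resize(im,None,fx=f,fy=f,interpolation=cv2.INTER_CUBIC);raw=im.copy()
    for P,col in marks:
        pts=((proj(c,P)-(u0-h)+.5)*f).round().astype(np.int32)
        cv2.polylines(im,[pts],len(pts)>2,col,1)
    out=np.hstack([im,raw])
    if path: cv2.imwrite(path,out)
    return out
def circ(r,y,z,n=24):
    a=np.linspace(0,2*np.pi,n,endpoint=False);return np.stack([r*np.cos(a),y+r*np.sin(a),0*a+z],1)/1000
E
python3 - <<'E'
from h import *
from workcell import bot
d=pickle.load(open("p1.pkl","rb"));a=pickle.load(open("a.pkl","rb"))
o=bot.get_obs();Rt=R.from_quat(o["tool_rot"]).as_matrix();T=o["eef_pos"]
Rc=np.stack([Rt[:,1],Rt[:,0],-Rt[:,2]],1);C=T+Rc@[0,0,.0028]
Hc=np.array([.6124,.0363,.263]);Hr=Rh(1.329)
fl=np.array([[-46,-77,-17.5],[46,-77,-17.5],[46,77,-17.5],[-46,77,-17.5]])/1000
for n in("top","side"):
    rows=[]
    for s in(1,-1):
        uv=proj(d[n],C+Rc@[0,s*.064,-.0175])[0]
        mk=[(C+circ(6.5,s*64,-17.5)@Rc.T,(0,255,255)),(C+fl@Rc.T,(0,255,0))]
        A=crop(d[n],uv,16,12,mk,None)
        uv=proj(a[n],Hc+Hr@[0,s*.064,.02])[0]
        mk=[(Hc+circ(5,s*64,0)@Hr.T,(0,255,255)),(Hc+circ(1.8,s*64,40)@Hr.T,(255,255,0)),(Hc+circ(5,s*64,29)@Hr.T,(255,0,255)),(Hc+(fl*[1,1,0])@Hr.T,(0,255,0))]
        B=crop(a[n],uv,16,12,mk,None);rows.append(np.vstack([A,B]))
    cv2.imwrite(f"pics/al_{n}.png",np.hstack(rows)[:, :])
    im=np.hstack(rows);cv2.imwrite(f"pics/al_{n}.png",cv2.resize(im,(800,400)))
    cv2.imwrite(f"pics/al_{n}_1.png",rows[0][:, :]);cv2.imwrite(f"pics/al_{n}_2.png",rows[1])
    print(rows[0].shape)
E
```

```text
(768, 768, 3)
(768, 768, 3)
```

View pics/al_top_1.png

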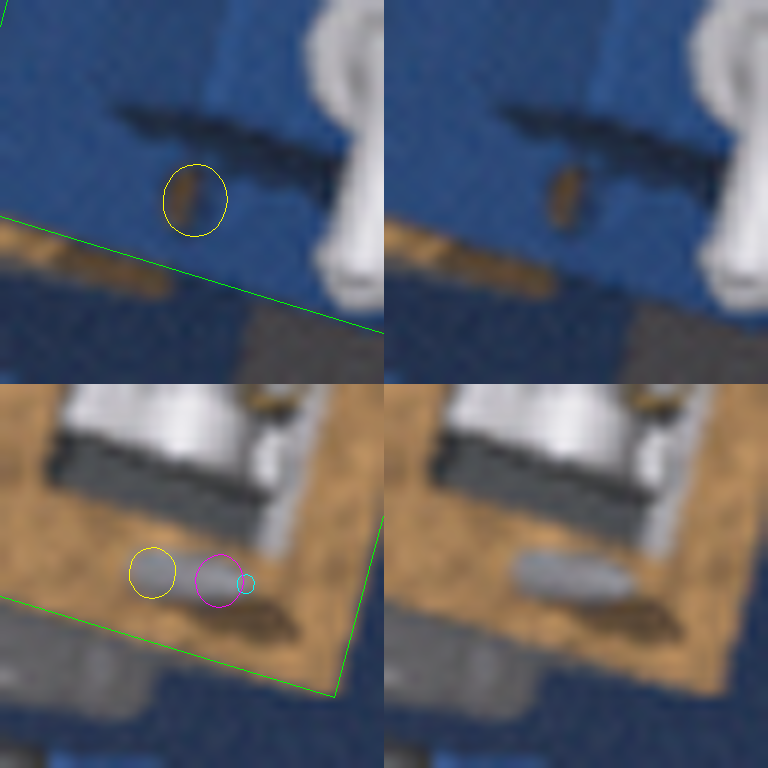

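View pics/al_top_2.png

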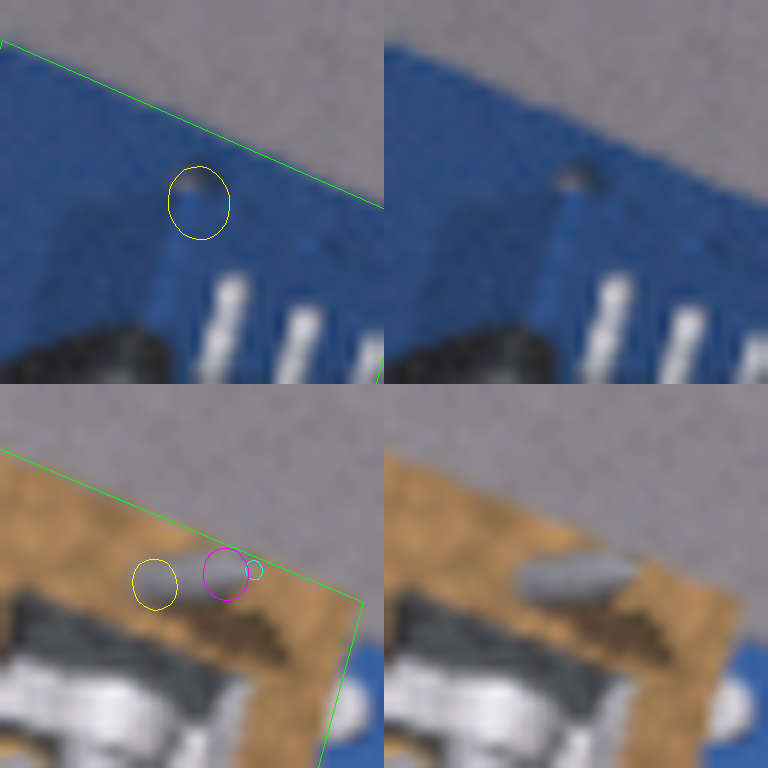

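View pics/al_side_1.png

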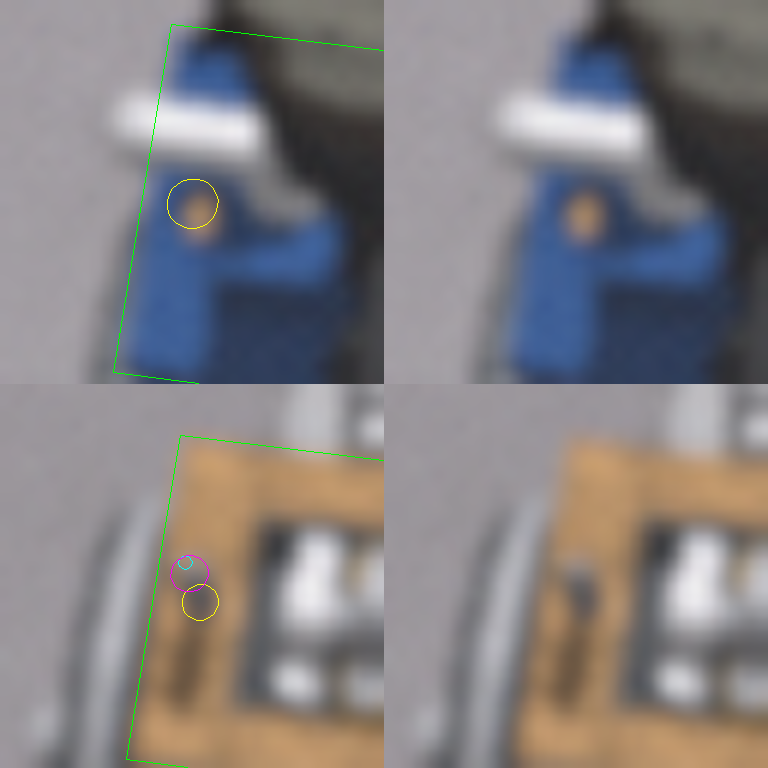

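View pics/al_side_2.png

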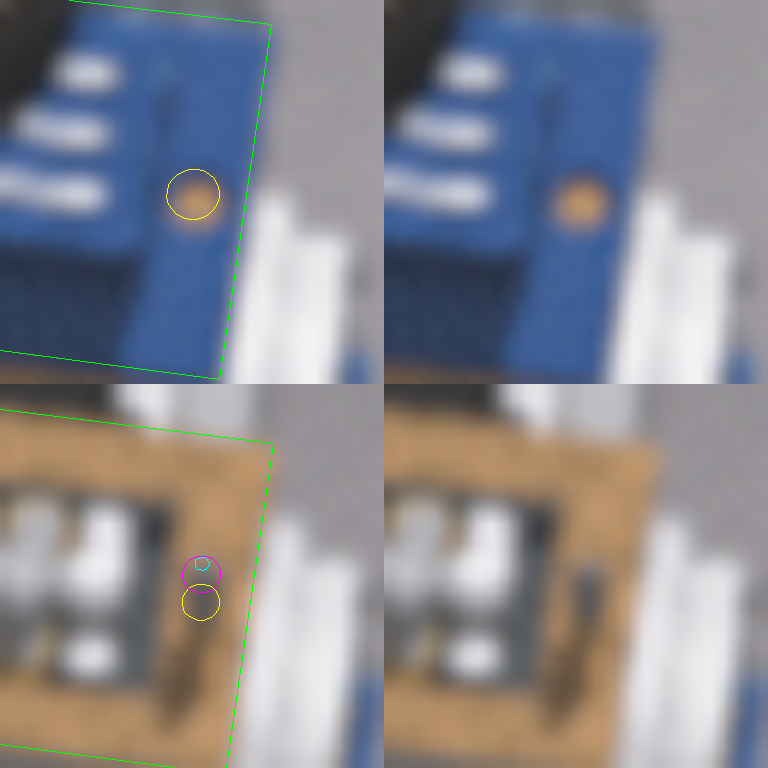

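```bash
cat > al.py <<'E'
from h import *
def feat(c):
    f=c["frame"].astype(np.float32);return cv2.GaussianBlur(f[...,2]-f[...,0],(0,0),.7)
def hull_samples(c,pts,step=1.0,trim=2.5):
    h=cv2.convexHull(proj(c,pts).astype(np.float32))[:,0]
    out=[]
    for a,b in zip(h,np.roll(h,-1,0)):
        L=np.linalg.norm(b-a)
        if L<10: continue
        t=(b-a)/L;nrm=np.array([t[1],-t[0]])
        mid=h.mean(0)
        if (a-mid)@nrm<0:nrm=-nrm
        for s in np.arange(trim,L-trim,step): out.append(np.r_[a+t*s,nrm])
    return np.array(out)
def measure(c,F,S,sign,rng=4.0,thr=12):
    # sign: feature inside minus outside
    d=np.arange(-rng-1,rng+1.01,.25)
    mx=(S[:,0:1]+d*S[:,2:3]).astype(np.float32);my=(S[:,1:2]+d*S[:,3:4]).astype(np.float32)
    P=cv2.remap(F,mx,my,cv2.INTER_LINEAR)
    g=-(P[:,4:]-P[:,:-4])*sign;dc=d[2:-2]
    g[:,np.abs(dc)>rng]=0
    k=g.argmax(1);v=g.max(1)
    r=dc[k].copy()
    # centroid refine
    for i in range(len(r)):
        w=np.clip(g[i],0,None)*(np.abs(dc-dc[k[i]])<1.3);r[i]=(w*dc).sum()/max(w.sum(),1e-6)
    return r,v>thr
E
python3 - <<'E'
from al import *
from workcell import bot
d=pickle.load(open("p1.pkl","rb"));a=pickle.load(open("a.pkl","rb"))
o=bot.get_obs();Rt=R.from_quat(o["tool_rot"]).as_matrix();T=o["eef_pos"]
Rc=np.stack([Rt[:,1],Rt[:,0],-Rt[:,2]],1);C=T+Rc@[0,0,.0028]
HP=box(-46,46,-77,77,0,0)
obs=[]
for n in("top","side"):
    for kind,c,pts,sg,R0,C0 in(("cov",d[n],COV[0],-1,Rc,C),("head",a[n],HP,1,Rh(1.329),np.array([.6124,.0363,.263]))):
        F=feat(c);S=hull_samples(c,pts@R0.T+C0);r,ok=measure(c,F,S,sg)
        # report by edge
        key=np.round(np.degrees(np.arctan2(S[:,3],S[:,2])),0)
        print(n,kind)
        for k in np.unique(key):
            s=(key==k);q=r[s&ok]
            if len(q)>3: print("  edge nrm",k,"n",s.sum(),len(q),"med",np.median(q).round(2),"mad",np.median(np.abs(q-np.median(q))).round(2), "profile",np.round(r[s][::5],1).tolist())
E
```

```text
top cov
  edge nrm -165.0 n 68 68 med -0.67 mad 0.15 profile [-0.6, -0.4, -0.7, -0.6, -1.1, -0.3, -0.4, -1.1, -0.3, -0.6, -0.5, -0.9, -0.6, -0.8]
  edge nrm -66.0 n 33 33 med 0.08 mad 0.1 profile [0.1, 0.3, -0.2, 0.2, 0.2, 0.1, 0.2]
  edge nrm 15.0 n 64 34 med 3.41 mad 0.13 profile [0.6, 3.4, -2.0, -3.6, -0.1, 2.3, 2.2, 3.5, 3.5, 3.4, 3.6, 3.7, 0.6]
  edge nrm 107.0 n 33 33 med -0.3 mad 0.11 profile [0.3, -0.3, -0.3, -0.4, -0.2, -0.4, -0.2]
top head
  edge nrm -165.0 n 62 62 med 0.35 mad 0.1 profile [0.3, 0.3, 0.1, 0.3, 0.4, 0.1, 0.4, 0.0, 0.1, 0.3, 0.4, 0.6, 0.4]
  edge nrm -67.0 n 31 28 med -0.04 mad 0.13 profile [-0.0, 0.1, 0.1, 0.1, 0.8, 0.1, 0.0]
  edge nrm 15.0 n 59 59 med -0.01 mad 0.13 profile [-0.2, -0.2, -0.1, 0.1, -0.1, -0.0, -0.1, 0.1, -0.2, -0.0, 0.2, 0.1]
  edge nrm 107.0 n 31 31 med 0.26 mad 0.11 profile [0.4, 0.4, 0.5, 0.1, 0.3, 0.1, 0.2]
side cov
  edge nrm -171.0 n 25 20 med -0.53 mad 0.14 profile [-0.9, -0.5, -0.5, -0.7, -0.7]
  edge nrm -83.0 n 46 20 med -0.61 mad 0.27 profile [-1.7, -3.2, 1.4, 0.7, -3.5, -3.5, 1.7, -0.5, -0.9, -0.5]
  edge nrm 8.0 n 25 25 med 0.12 mad 0.19 profile [0.1, 0.4, 0.5, 0.1, -0.2]
  edge nrm 97.0 n 46 46 med 0.27 mad 0.17 profile [0.1, 0.4, 0.3, 0.1, 0.5, 0.6, 0.7, 0.4, 0.2, -0.3]
side head
  edge nrm -171.0 n 23 23 med -0.15 mad 0.18 profile [-0.1, -0.1, -0.2, 0.1, -0.7]
  edge nrm -83.0 n 43 43 med -0.12 mad 0.33 profile [-0.4, -0.6, -0.3, 0.1, 0.5, 0.4, 0.2, -0.3, -0.5]
  edge nrm 8.0 n 23 23 med 0.19 mad 0.16 profile [0.5, 0.2, 0.4, -0.1, 0.4]
  edge nrm 98.0 n 43 43 med 0.31 mad 0.14 profile [0.6, 0.4, 0.3, 0.6, 0.5, 0.3, 0.6, 0.5, 0.3]
```

```bash
cat >> al.py <<'E'
def bundle(a,d,Rc,C,H0,yaw0,cams=("top","side"),skip={("top",15.)},verbose=True,freez=True):
    HP=box(-46,46,-77,77,0,0)
    H=np.array(H0,float);yaw=yaw0;sh={n:np.zeros(2) for n in cams}
    fs={}
    for n in cams: fs[n]=(feat(a[n]),feat(d[n]))
    data=[]
    for n in cams:
        for kind,c,F,pts,sg,R0,C0 in(("cov",d[n],fs[n][1],COV[0],-1,Rc,C),("head",a[n],fs[n][0],HP,1,Rh(yaw),H)):
            S=hull_samples(c,pts@R0.T+C0);r,ok=measure(c,F,S,sg,rng=3.)
            if kind=="cov":
                k=np.round(np.degrees(np.arctan2(S[:,3],S[:,2])))
                if n=="top": ok&=~((np.abs(k-15)<8))
                if n=="side": ok&=~((np.abs(k+83)<8))
            obs=S[:,:2]+r[:,None]*S[:,2:]
            data.append((n,kind,c,S[ok],obs[ok],pts,R0,C0))
    def res(p):
        out=[]
        for n,kind,c,S,ob,pts,R0,C0 in data:
            s=p[5:7] if n=="top" else p[7:9]
            if kind=="cov": 
                Rr=R0@R.from_rotvec([0,0,p[9]*.01]).as_matrix();Cc=C0
            else: Rr=Rh(yaw+p[3]*.01);Cc=H+p[:3]*.001
            # move: back-map the sample's nearest model pts by comparing hull samples -> recompute hull line offsets
            h=cv2.convexHull(proj(c,pts@Rr.T+Cc).astype(np.float32))[:,0].astype(float)+s
            best=np.full(len(ob),1e9);sg=np.zeros(len(ob))
            e1=np.roll(h,-1,0)
            for aa,bb in zip(h,e1):
                L=np.linalg.norm(bb-aa)
                if L<10: continue
                t=(bb-aa)/L;nr=np.array([t[1],-t[0]]);
                if (aa-h.mean(0))@nr<0:nr=-nr
                al=S[:,2:]@nr>.97
                v=(ob-aa)@nr
                sg[al]=v[al]
            # allow size bias: common growth per object
            out.append(sg-(p[4] if kind=="cov" else p[10]))
        out=np.concatenate(out)
        return np.r_[out,p[9]*5*1.0,p[5:9]*.3,(p[2]*1.0 if freez else 0)]
    s=least_squares(res,np.zeros(11),loss="soft_l1",f_scale=.3)
    p=s.x
    J=s.jac;cov=np.linalg.inv(J.T@J)*.09
    if verbose:
        print("dH mm",p[:3].round(2),"dyaw rad",(p[3]*.01).round(4),"grow cov/head",p[4].round(2),p[10].round(2),"shift top",p[5:7].round(2),"side",p[7:9].round(2),"covyaw",p[9]*.01)
        print("sd",np.sqrt(np.diag(cov))[:4].round(3))
    return H+p[:3]*.001,yaw+p[3]*.01
E
python3 - <<'E'
from al import *
from workcell import bot
d=pickle.load(open("p1.pkl","rb"));a=pickle.load(open("a.pkl","rb"))
o=bot.get_obs();Rt=R.from_quat(o["tool_rot"]).as_matrix();T=o["eef_pos"]
Rc=np.stack([Rt[:,1],Rt[:,0],-Rt[:,2]],1);C=T+Rc@[0,0,.0028]
H0=np.array([.6124,.0363,.263])
for fz in(True,False):
    H,y=bundle(a,d,Rc,C,H0,1.329,freez=fz);print("H",H.round(4),y,"in head frame",((H-H0)@Rh(1.329)*1000).round(2))
E
```

```text
Traceback (most recent call last):
  File "al.py", line 68, in bundle
    J=s.jac;cov=np.linalg.inv(J.T@J)*.09
                ~~~~~~~~~~~~~^^^^^^^
numpy.linalg.LinAlgError: Singular matrix
```

```bash
python3 - <<'E'
s=open("al.py").read()
s=s.replace("h=cv2.convexHull(proj(c,pts@Rr.T+Cc).astype(np.float32))[:,0].astype(float)+s","Q=proj(c,pts@Rr.T+Cc);h=(Q[HULL(np.unique(Q.round(9),axis=0)).vertices] if len(pts)<0 else Q[HULL(Q,qhull_options='QJ').vertices])+s")
s="from scipy.spatial import ConvexHull as HULL\n"+s
s=s.replace("HP=box(-46,46,-77,77,0,0)","HP=box(-46,46,-77,77,0,0)[::2]")
open("al.py","w").write(s)
E
sed -i 's/Q\[HULL(Q,qhull_options=.QJ.).vertices\]/Q[HULL(Q).vertices]/' al.py
cat > run1.py <<'E'
from al import *
from workcell import bot
d=pickle.load(open("p1.pkl","rb"));a=pickle.load(open("a.pkl","rb"))
o=bot.get_obs();Rt=R.from_quat(o["tool_rot"]).as_matrix();T=o["eef_pos"]
Rc=np.stack([Rt[:,1],Rt[:,0],-Rt[:,2]],1);C=T+Rc@[0,0,.0028]
H0=np.array([.6124,.0363,.263])
for fz in(True,False):
    H,y=bundle(a,d,Rc,C,H0,1.329,freez=fz);print("H",H.round(4),y,"in head frame",((H-H0)@Rh(1.329)*1000).round(2))
E
python3 run1.py
```

```text
dH mm [-0.22  1.72 -0.23] dyaw rad 0.0018 grow cov/head -0.16 0.13 shift top [ 0.51 -0.01] side [0.25 0.54] covyaw -0.0003108794735765585
sd [0.139 0.152 0.29  0.158]
H [0.6122 0.038  0.2628] 1.3308194628481664 in head frame [ 1.2   0.63 -1.11]
dH mm [-0.16  1.82 -0.55] dyaw rad 0.0018 grow cov/head -0.15 0.14 shift top [ 0.53 -0.  ] side [0.25 0.5 ] covyaw -0.0003176930223018599
sd [0.147 0.173 0.4   0.158]
H [0.6122 0.0381 0.2625] 1.330787578610692 in head frame [ 1.1   0.59 -1.44]
```

```bash
cat >> h.py <<'E'
HC=np.array([.6122,.0380,.263]);HY=1.331
def tohead(o): 
    Rt=R.from_quat(o["tool_rot"]).as_matrix();return ((o["eef_pos"]-HC)@Rh(HY)*1000).round(2),np.degrees(R.from_matrix(Rt.T@toolR(Rh(HY))).as_rotvec()).round(2)
E
python3 - <<'E'
from h import *
from workcell import bot
o=bot.get_obs();print(tohead(o))
plan(o["eef_pos"],o["tool_rot"],HC+Rh(HY)@[0,0,.045+.0247],toolR(Rh(HY)),4,1)
E
```

```text
(array([ -1.64,  -0.91, 101.03]), array([-0.05,  0.08, -0.1 ]))
n 4 per-row mm 7.845938692680438 deg 0.03445739875978839
[0.2,0.4,7.8,-0.0002,0.0004,-0.0004,0.3,0.4,7.9,-0.0002,0.0004,-0.0004,0.2,0.4,7.8,-0.0002,0.0004,-0.0004,0.2,0.5,7.8,-0.0002,0.0004,-0.0004]
```

Emit:
play_rows(plan=[0.2,0.4,7.8,0,0,0,0.3,0.4,7.9,0,0,0,0.2,0.4,7.8,0,0,0,0.2,0.5,7.8,0,0,0,0,0,0,0,0,0,0,0,0,0,0,0])

```text
clock: 9.8
eef_pos: [0.6028, -0.0004, 0.3206]
tool_rot: [0.115, 0.947, 0.298, 0.037]
ft_force: [-0.7, 0.4, -4.8]
grip_width: 0.0557
```

```bash
cat > run2.py <<'E'
import sys
from al import *
from workcell import bot
tag=sys.argv[1]
d={n:bot.camera(n) for n in("top","side")};pickle.dump(d,open(f"{tag}.pkl","wb"));a=pickle.load(open("a.pkl","rb"))
o=bot.get_obs();Rt=R.from_quat(o["tool_rot"]).as_matrix();T=o["eef_pos"]
print(tohead(o),o["ft_force"].round(1),o["grip_width"],o["clock"])
Rc=np.stack([Rt[:,1],Rt[:,0],-Rt[:,2]],1);C=T+Rc@[0,0,.0028]
H,y=bundle(a,d,Rc,C,HC,HY);print("H",H.round(4),y,"in head frame",((H-HC)@Rh(HY)*1000).round(2))
Hr=Rh(HY);fl=np.array([[-46,-77,-17.5],[46,-77,-17.5],[46,77,-17.5],[-46,77,-17.5]])/1000
ims=[]
for n in("top","side"):
    ims.append(np.hstack([crop(d[n],proj(d[n],C+Rc@[0,s*.064,-.0175])[0],16,12,[(C+circ(6.5,s*64,-17.5)@Rc.T,(0,255,255))],None)[:, 0 if 0 else 384:] for s in(1,-1)]))
cv2.imwrite(f"pics/{tag}.png",cv2.resize(np.vstack(ims),(600,600)))
E
python3 run2.py p2
```

```text
(array([ 0.58, -0.17, 70.09]), array([-0.01,  0.13, -0.09])) [-0.   0.1 -4.3] 0.05507052284302897 9.9
dH mm [-0.57 -0.67 -0.08] dyaw rad 0.0009 grow cov/head -0.22 0.12 shift top [ 0.23 -0.25] side [0.39 0.45] covyaw -7.516421453515184e-05
sd [0.143 0.145 0.251 0.155]
H [0.6116 0.0373 0.2629] 1.3318690295562137 in head frame [-0.69  0.4   0.38]
```

View pics/p2.png

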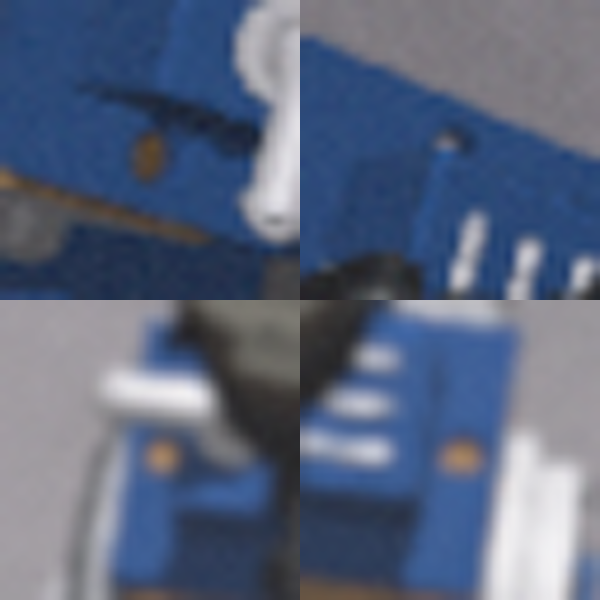

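Emit:
play_rows(plan=[0.4,-0.8,0,0,0,0,0,0,3,0,0,0,0,0,3,0,0,0,0,0,3,0,0,0,0,0,0,0,0,0])

```text
clock: 10.52
eef_pos: [0.6033, 0.0043, 0.3122]
tool_rot: [0.115, 0.947, 0.298, 0.036]
ft_force: [0.4, 0.4, -4.9]
grip_width: 0.0556
```

```bash
python3 run2.py p3
```

```text
(array([-0.27,  0.41, 60.68]), array([-0.01,  0.09, -0.1 ])) [-0.2  0.3 -4.9] 0.05550499039489869 10.625
dH mm [-0.32 -0.38 -0.35] dyaw rad 0.0009 grow cov/head -0.3 0.13 shift top [ 0.34 -0.17] side [0.31 0.43] covyaw -0.0001006117126237066
sd [0.147 0.158 0.329 0.155]
H [0.6119 0.0376 0.2626] 1.3318831666195603 in head frame [-0.57  0.22 -0.03]
```

View pics/p3.png

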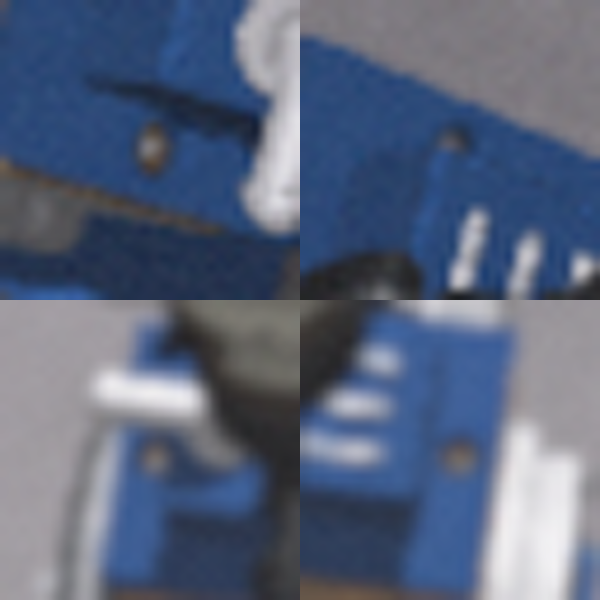

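Emit:
play_rows(plan=[-0.2,-0.2,2,0,0,0,0,0,2,0,0,0,0,0,2,0,0,0,0,0,2,0,0,0,0,0,2,0,0,0,0,0,0,0,0,0])

```text
clock: 11.38
eef_pos: [0.6049, 0.0095, 0.3041]
tool_rot: [0.115, 0.947, 0.298, 0.036]
ft_force: [1.0, 0.5, -4.4]
grip_width: 0.0555
```

```bash
python3 run2.py p4
```

```text
(array([-0.51,  0.18, 50.76]), array([-0.01,  0.1 , -0.1 ])) [ 0.4 -0.4 -4.2] 0.05576891602353866 11.475
dH mm [-0.46 -0.38 -0.9 ] dyaw rad 0.0008 grow cov/head -0.32 0.14 shift top [ 0.31 -0.26] side [0.39 0.3 ] covyaw -1.7002978311398456e-05
sd [0.154 0.172 0.407 0.155]
H [0.6117 0.0376 0.2621] 1.3317968688716704 in head frame [-0.91  0.36 -0.46]
```

View pics/p4.png

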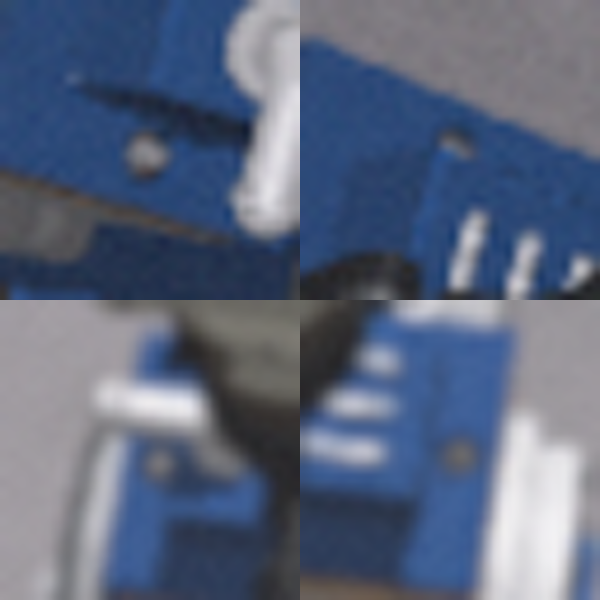

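Emit:
play_rows(plan=[0,-0.2,2,0,0,0,0,0,2,0,0,0,0,0,2,0,0,0,0,0,2,0,0,0,0,0,2,0,0,0,0,0,0,0,0,0])

```text
clock: 12.22
eef_pos: [0.6063, 0.0149, 0.2957]
tool_rot: [0.115, 0.947, 0.298, 0.036]
ft_force: [0.4, 1.1, -4.9]
grip_width: 0.055
```

Emit:
play_rows(plan=[0,0,2,0,0,0,0,0,2,0,0,0,0,0,2,0,0,0,0,0,2,0,0,0,0,0,1,0,0,0,0,0,0,0,0,0])

```text
clock: 12.98
eef_pos: [0.6076, 0.0198, 0.2885]
tool_rot: [0.115, 0.947, 0.298, 0.036]
ft_force: [1.1, -0.1, -4.5]
grip_width: 0.0553
```

```bash
python3 run2.py p5
```

```text
(array([-0.72,  0.13, 31.77]), array([-0.01,  0.1 , -0.1 ])) [-0.3 -0.1 -4. ] 0.05554624895338567 13.075
dH mm [ 0.08  0.67 -2.55] dyaw rad 0.0007 grow cov/head -0.23 0.17 shift top [ 0.67 -0.14] side [0.3  0.12] covyaw -1.746762488929467e-05
sd [0.154 0.173 0.432 0.156]
H [0.6123 0.0387 0.2604] 1.331661233509806 in head frame [-0.91  0.08 -2.48]
```

View pics/p5.png

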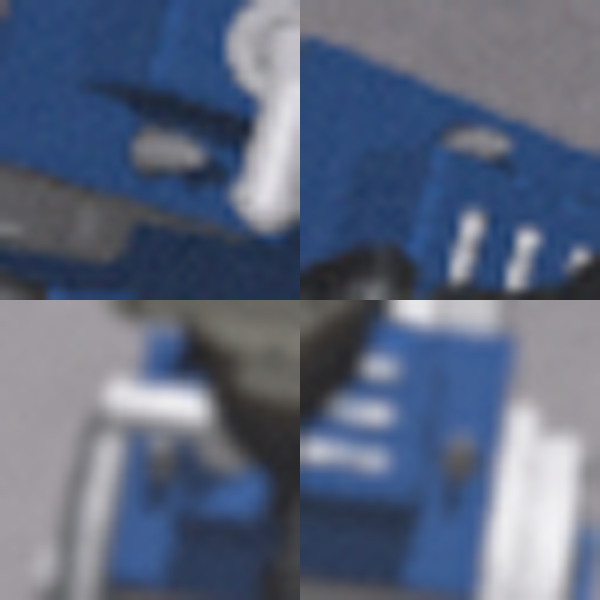

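Emit:
play_rows(plan=[0,0,1,0,0,0,0,0,1,0,0,0,0,0,1,0,0,0,0,0,1,0,0,0,0,0,1,0,0,0,0,0,0,0,0,0])

```text
clock: 13.82
eef_pos: [0.6082, 0.0226, 0.2844]
tool_rot: [0.115, 0.947, 0.298, 0.036]
ft_force: [-0.9, 0.1, -4.0]
grip_width: 0.0553
```

Emit:
play_rows(plan=[0,0,0.5,0,0,0,0,0,0.5,0,0,0,0,0,0,0,0,0])

```text
clock: 14.2
eef_pos: [0.6084, 0.0231, 0.2836]
tool_rot: [0.115, 0.947, 0.298, 0.036]
ft_force: [-0.2, 1.3, -5.1]
grip_width: 0.0554
```

Emit:
play_rows(plan=[0,0,0.5,0,0,0,0,0,0.3,0,0,0,0,0,0,0,0,0])

```text
clock: 14.58
eef_pos: [0.6085, 0.0236, 0.283]
tool_rot: [0.115, 0.947, 0.298, 0.036]
ft_force: [-0.1, -0.0, -4.9]
grip_width: 0.0557
```

Emit:
play_rows(plan=[0,0,0.4,0,0,0,0,0,0.4,0,0,0,0,0,0,0,0,0])

```text
clock: 14.95
eef_pos: [0.6086, 0.0237, 0.2828]
tool_rot: [0.115, 0.947, 0.298, 0.037]
ft_force: [-1.5, -3.7, -0.4]
grip_width: 0.0551
```

Emit:
play_rows(plan=[0,0,0.4,0,0,0,0,0,0.4,0,0,0,0,0,0,0,0,0])

```text
clock: 15.32
eef_pos: [0.6087, 0.0237, 0.2828]
tool_rot: [0.115, 0.947, 0.298, 0.037]
ft_force: [-3.5, -6.7, 2.1]
grip_width: 0.0554
```

```bash
python3 run2.py p6
```

```text
(array([-6.800e-01, -2.000e-02,  2.468e+01]), array([-0.03,  0.19, -0.1 ])) [-3.7 -5.2  2.4] 0.05559206419547777 15.425
dH mm [ 0.46  1.21 -2.54] dyaw rad 0.0007 grow cov/head -0.17 0.17 shift top [0.89 0.02] side [0.2  0.23] covyaw -2.4046723818326365e-05
sd [0.154 0.178 0.443 0.156]
H [0.6127 0.0392 0.2605] 1.3316826558391872 in head frame [-0.41 -0.16 -2.82]
```

View pics/p6.png

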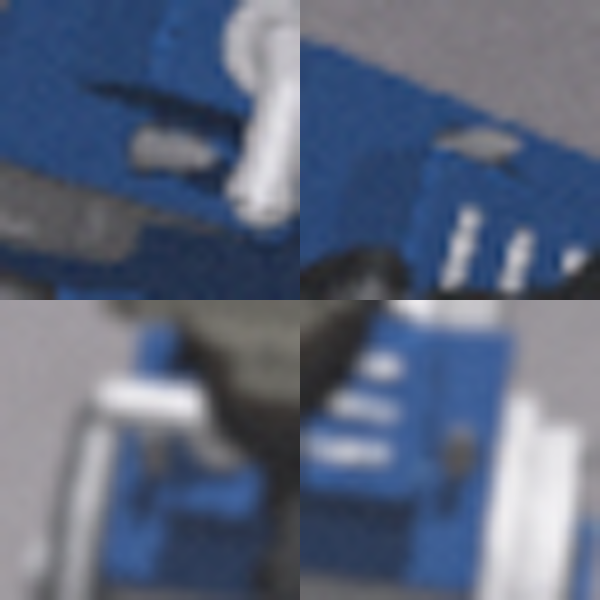

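Emit:
play_rows(plan=[0,0,0.4,0,0,0,0,0,0.4,0,0,0,0,0,0,0,0,0,0,0,0,0,0,0])

```text
clock: 15.92
eef_pos: [0.6087, 0.0237, 0.2828]
tool_rot: [0.116, 0.947, 0.298, 0.038]
ft_force: [-5.1, -8.2, 5.1]
grip_width: 0.0554
```

```bash
python3 - <<'E'
from h import *
from workcell import bot
d={n:bot.camera(n) for n in("top","side","wrist")};pickle.dump(d,open("p7.pkl","wb"))
o=bot.get_obs();print(tohead(o),o["ft_force"].round(2),o["ft_torque"].round(2),o["grip_width"])
A=cv2.resize(d["top"]["frame"][100:230,220:350],None,fx=4.5,fy=4.5,interpolation=cv2.INTER_CUBIC)
cv2.imwrite("pics/p7t.png",A)
A=cv2.resize(d["side"]["frame"][100:220,290:410],None,fx=4.5,fy=4.5,interpolation=cv2.INTER_CUBIC)
cv2.imwrite("pics/p7s.png",A);cv2.imwrite("pics/p7w.png",d["wrist"]["frame"])
E
```

```text
(array([-7.300e-01, -2.000e-02,  2.466e+01]), array([-0.04,  0.24, -0.12])) [-5.55 -8.29  5.  ] [-1.01  1.16  0.78] 0.05559509487207275
```

View pics/p7t.png

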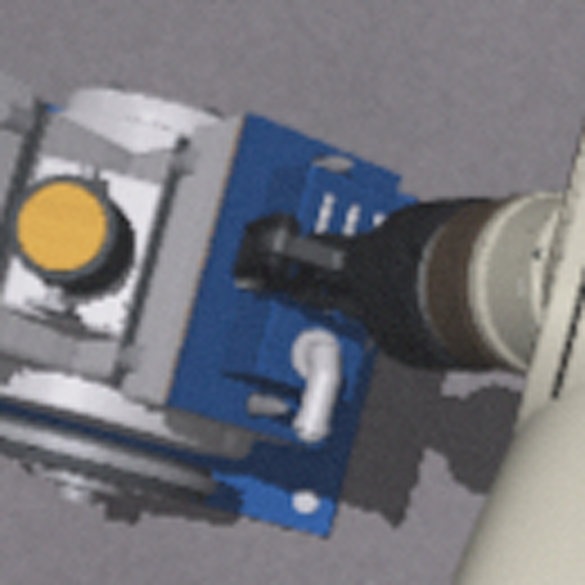

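View pics/p7s.png

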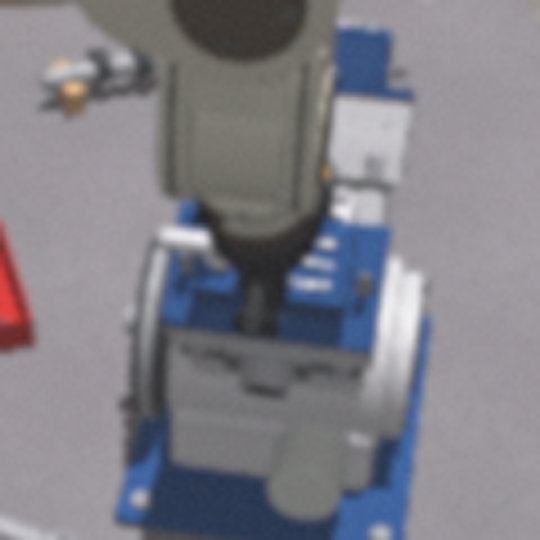

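View pics/p7w.png

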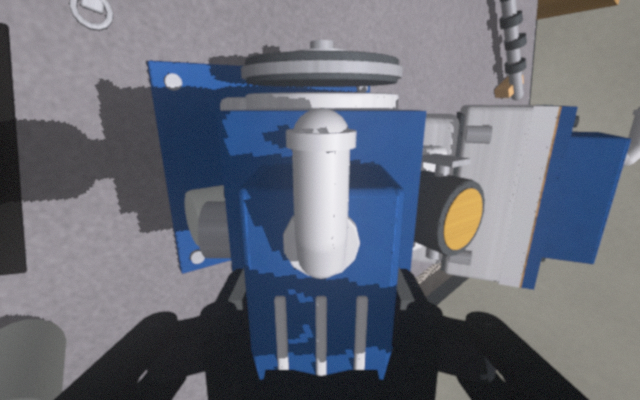

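Emit:
play_rows(plan=[0,0,-0.4,0,0.003,0,0,0,0,0,0,0,0,0,0,0,0,0])

```text
clock: 16.45
eef_pos: [0.6086, 0.0237, 0.2828]
tool_rot: [0.115, 0.947, 0.298, 0.036]
ft_force: [-6.0, -6.6, 3.3]
grip_width: 0.0553
```

Emit:
play_rows(plan=[0,0,0,0,0,0,0,0,0,0,0,0,0,0,0,0,0,0,0,0,0,0,0,0,0,0,0,0,0,0,0,0,0,0,0,0], hand=100)

```text
clock: 17.2
eef_pos: [0.6088, 0.0247, 0.2813]
tool_rot: [0.115, 0.947, 0.299, 0.035]
ft_force: [0.6, -0.3, -0.1]
grip_width: 0.0855
```

```bash
python3 - <<'E'
from h import *
from workcell import bot
c=bot.camera("wrist");cv2.imwrite("pics/r1.png",c["frame"])
o=bot.get_obs();print(tohead(o),o["ft_force"].round(2),o["ft_torque"].round(2),o["grip_width"])
E
```

```text
(array([-0.71,  0.11, 22.9 ]), array([-0.  , -0.08, -0.1 ])) [-0.24  0.43  0.14] [-0.56  0.11 -0.03] 0.08560308633175513
```

View pics/r1.png

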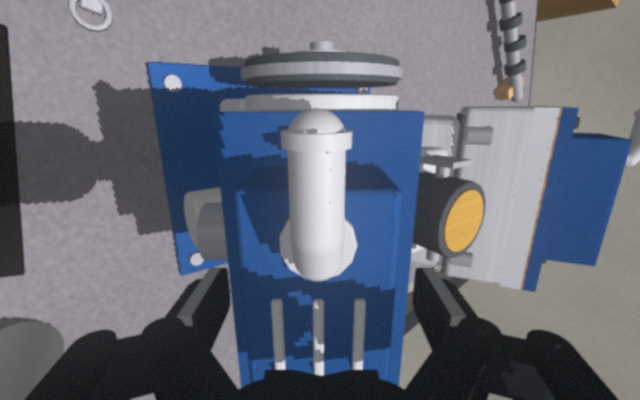

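Emit:
play_rows(plan=[0,0,-4,0,0,0,0,0,-8,0,0,0,0,0,-12,0,0,0,0,0,-20,0,0,0,0,0,-30,0,0,0,0,0,-35,0,0,0,0,0,-30,0,0,0,0,0,-20,0,0,0,0,0,-10,0,0,0,0,0,0,0,0,0])

```text
clock: 18.5
eef_pos: [0.5862, -0.0701, 0.4204]
tool_rot: [0.115, 0.947, 0.298, 0.036]
ft_force: [-0.1, 0.2, -0.2]
grip_width: 0.0857
```

Emit:
play_rows(plan=[0,-10,-5,0,0,0,0,-30,-10,0,0,0,0,-40,-15,0,0,0,0,-40,-10,0,0,0,0,-20,0,0,0,0,0,0,0,0,0,0])

```text
clock: 19.25
eef_pos: [0.5528, -0.2038, 0.3705]
tool_rot: [0.116, 0.946, 0.3, 0.034]
ft_force: [-0.5, 0.3, 0.1]
grip_width: 0.0853
```

```bash
python3 - <<'E'
from al import *
from workcell import bot
d={n:bot.camera(n) for n in("top","side","wrist")};pickle.dump(d,open("f.pkl","wb"))
o=bot.get_obs();print(o["eef_pos"],o["ft_force"].round(2))
cv2.imwrite("pics/f_t.png",cv2.resize(d["top"]["frame"][90:240,140:420],None,fx=2.8,fy=2.8,interpolation=cv2.INTER_CUBIC))
cv2.imwrite("pics/f_s.png",cv2.resize(d["side"]["frame"][90:240,280:430],None,fx=4,fy=4,interpolation=cv2.INTER_CUBIC));cv2.imwrite("pics/f_w.png",d["wrist"]["frame"])
Hr=Rh(HY);Z={}
for n in("top","side","wrist"):
    W=(cloud(d[n])-HC)@Hr*1000;v=d[n]["range_z"]>0
    b=bluemask(d[n])&v
    for lab,zz,xy in(("roof",(45,65),(26,52)),("flange",(0,22),(45,76))):
        s=b&(W[...,2]>zz[0])&(W[...,2]<zz[1])&(np.abs(W[...,0])<xy[0]+3)&(np.abs(W[...,1])<xy[1]+3)
        P=W[s]
        if len(P)>30:
            A=np.c_[P[:,:2],np.ones(len(P))]
            w=np.ones(len(P),bool)
            for _ in range(4):
                k=np.linalg.lstsq(A[w],P[w,2],rcond=None)[0];e=P[:,2]-A@k;w=np.abs(e)<3
            print(n,lab,len(P),"h at centre",k[2].round(2),"slopes deg x,y",np.degrees(k[:2]).round(2),"resid",e[w].std().round(2))
E
```

```text
[ 0.55345609 -0.20194104  0.37303999] [0.17 1.02 0.44]
top roof 850 h at centre 55.51 slopes deg x,y [-0.24  0.08] resid 1.3
top flange 967 h at centre 10.62 slopes deg x,y [-0.08 -0.03] resid 1.28
side roof 125 h at centre 53.8 slopes deg x,y [-0.   -0.44] resid 1.49
side flange 255 h at centre 9.48 slopes deg x,y [-0.41  0.29] resid 1.65
wrist roof 4228 h at centre 55.52 slopes deg x,y [ 0.12 -0.03] resid 0.75
wrist flange 3811 h at centre 10.55 slopes deg x,y [ 0.09 -0.  ] resid 0.82
```

View pics/f_t.png

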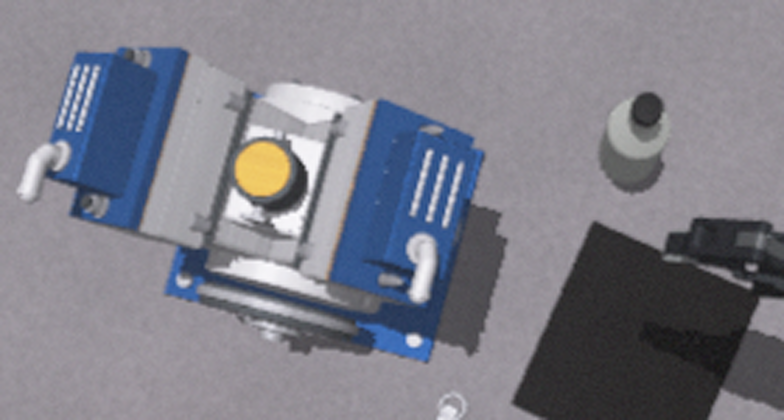

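View pics/f_s.png

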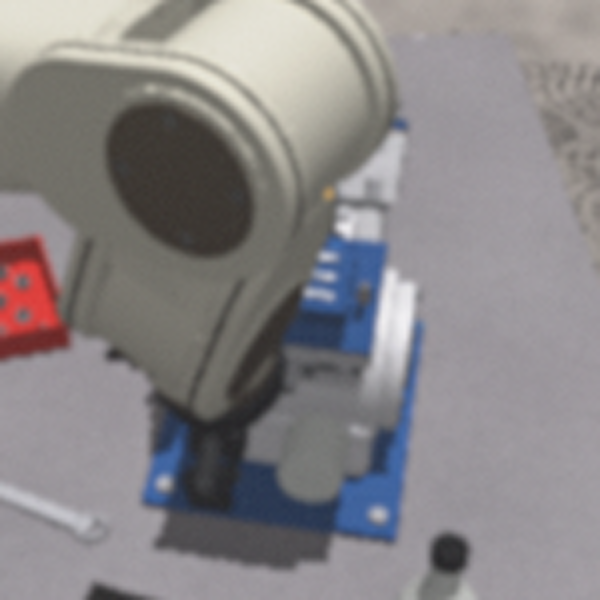

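View pics/f_w.png

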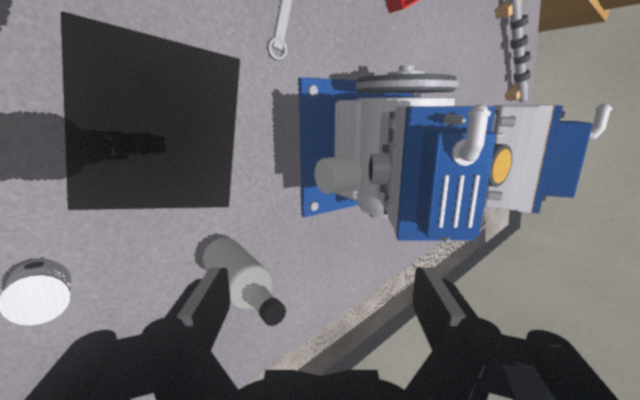

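```bash
python3 -c "
from workcell import bot
print(bot.job_done())"
```

```text
the job is handed in; nothing more can be done
None
```

The largest blue cover is fitted on the open head with its breather elbow at the flywheel end, as on the finished bank, and the job is handed in. It took about 19.5 s of the 42 s allowed.

- **Fitting:** I picked the cover up across its dome, turned it about 42° and tilted it 35°. I lined it up with both pins in the top and side images and lowered it with almost no side force. At the gasket I pressed with about 13 N at most, then released and drew clear.
- **Seating:** Depth in the wrist and top cameras puts the flange top at about 10.6 mm and the roof at 55.5 mm above the gasket plane (expected 10 and 55). The tilt came out at 0.25° or less. Both pins show through their holes, and the tool force is zero.
- **Disagreements:**
  - The side camera, mostly blocked by the arm, read 1–2 mm lower and up to 0.45° of tilt, which is within its noise.
  - During lowering, the edge fit put the head 2.5–2.8 mm too low. I went by the contact force and tool depth instead, and contact came at the expected depth.
  - The cover slid about 1 mm down the slope onto the pins when I let go.
- **Other things:** In the last pictures, the ones that show (bottle, piston, spanner, tray) look undisturbed. I checked this by eye only, not by measuring.

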